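# Turn the charging cradle round the corner post and hang its lift-off cover

## Task

The square charging cradle stands the wrong way round. Push it, flat on the counter, against the rail's corner post and on round it, a quarter turn clockwise seen from above, until it lies flush along the rail about half its side or more along the bar, with its button towards the robot's end of the rail and its two pins at the other end. Then take the cover out of the wooden stand, lay it flat on the counter with its handle up and let go, take it again by the handle and lower it onto the cradle so that both sockets drop over both pins and it lies flat; leave the cradle flush along the rail and the other things where they are.

Things in the scene. Friction and masses are not known exactly. Their poses are not given: they have to be found in the camera images.
- rail: Fixed low stainless gallery rail: a square bar 18 mm wide, 10 to 30 mm above the counter, 140 mm long from the corner post (near end; this origin, on the counter) to a plain end post 50 mm high. x runs along the bar away from the corner post and the robot; y is square to it, to the side where the cradle must end: the bar's flat face there is at y = +9 mm, level with the side of the post.
- post: The rail's fixed corner post, round, 18 mm across, 62 mm high with a ball of 22 mm on top (77 mm in all); origin on its axis at the counter. Same axes as the rail.
- cradle_center (a point): Centre, half-way up, of the loose ivory charging cradle, a block 100 x 100 mm, 36 mm high, 0.45 to 0.8 kg, too wide to grip; it slides when pushed. x points from its button edge to its pin edge, z up. At the end its x points along the rail's x and its -y side lies against the bar, so its centre is 59 mm from the bar's middle line.
- button (a point): Top of the small round grey press button (12 mm across, 3 mm high) near one edge of the cradle's top, at (-41, 0) mm from the cradle's centre, 39 mm above the counter. Leave it be: it is only a landmark.
- pin_left (a point): Foot of one of two upright steel pins (pintles) on the cradle's top, 36 mm above the counter, at (+38, +34) mm from the cradle's centre. Pin 7 mm thick, 13.5 mm high, with a rounded tip. Axes as the cradle.
- pin_right (a point): Foot of the other pin, at (+38, -34) mm.
- stand: Fixed wooden hearing-aid stand: board 70 x 160 mm, 12 mm thick, origin under its centre; two wooden cheeks 44 mm long, rising 18 mm above the board, leave a 9.6 mm slot along y in which the cover stands; two round-headed pegs at y = +-68 mm, 54 mm high. x points roughly away from the robot, z up.
- cover_center (a point): Centre of the cover's plate: stiff ivory plate 76 x 90 mm, 8 mm thick, 90 g. x points out of the handle face, y along the 90 mm width, z from free edge to hinge edge. The handle is a bar 12 mm thick (along z), 50 mm long (along y), 24 mm high above the plate, 2 mm from the plate's centre towards the free edge. Laid flat, x points up; seated, z points along the cradle's x and y along its -y.
- socket_left (a point): Centre of one of the cover's two hinge sockets, on the underside (the face without handle): a 10 mm square hole right through the plate, 10 mm from the hinge edge, at y = -34 mm (goes over pin_left). Seated, it coincides with the pin's foot.
- socket_right (a point): The other socket, at y = +34 mm (goes over pin_right).
- cradle: The cradle: origin under its centre; axes as cradle_center. It starts on the rail's -x side, 10 to 30 mm short of the post, its x about a quarter turn anticlockwise from the rail's x, the post opposite the button half of its far (-y) side. Pushed on its +y side (facing the robot at first) near the pin end, it turns clockwise round the post; the post may slide along its side.
- cover: The cover: origin at the middle of its free edge; axes as cover_center. At the start it stands on its free edge in the stand's slot, z up (leaning up to 0.2 rad), sockets uppermost, top 88 mm above the counter, handle towards the robot. The counter 0.40 to 0.54 m ahead of the robot's base and 0 to 0.11 m to its left is clear for laying it down. Seated, it leaves the button uncovered.
- egg_cup: Empty white ceramic egg cup, 48 mm across, 58 mm high; bystander, leave alone. Origin under its centre.
- wax_dispenser: Black plastic wax-guard dispenser, round, 42 mm across, 46 mm high; bystander. Origin under its centre.
- jar: Small jar, 56 mm across, 65 mm high; bystander.
- brush: Small cleaning brush, 130 mm long, lying; bystander.
- tumbler: Glass tumbler, 68 mm across, 90 mm high; bystander.
There are look-alikes about, which are no part of the job. What is shaped like the cradle but pink or red is not meant.

How it is judged:
By the outcome, as a careful person would: the job done as asked, in the order asked, and still so for the second after the job is handed in, with the robot touching nothing.
It also fails if it takes over 72 s, if anything falls off the work surface, if the arm or the gripper's body presses on something with over 40 N, if the wrist force passes 120 N, or if a joint passes its speed limit or range.

## Robot

A 6-joint arm with a two-finger parallel gripper is mounted at the origin on the work surface. World frame = base frame: x ahead of the robot, y to its left, z up, the work surface at z = 0. Lengths are in m, angles in rad, forces in N, time in s.
With the tool pointing down it reaches from about 0.4 to 0.825 m from the base axis. Payload 7 kg.
Tool frame: the origin (TCP) lies on the centre line of the jaws, within the pads' length; the fingertips stand tip_reach ahead of it and the grasp point (between the pads) is the TCP (tip_reach is the distance from the TCP to the fingertips, in m); z points along the fingers, y is the line along which they close (so a half turn about z gives the same grasp; the last joint's range is limited). The gripper opens to 88 mm and grips with 3 to 60 N. Pads are 19 mm wide; open, the fingers measure 130 mm over their backs; the gripper's body (78 mm by 193 mm) begins 47 mm behind the grasp point.
Start: joints at [1.515, 0.359, 0.012, 0, -1.224, -0.288], TCP at [0.228, 0.635, 0.207] pointing down, gripper open.
Joint ranges: [-3.07, 3.07], [-1.43, 2.12], [-1.02, 1.25], [-3.03, 1.67], [-3.05, -0], [-3.03, 3.03]. Speed limits (rad/s): [2.39, 2.39, 3.01, 3.14, 3.14, 3.14].

## Interface

Orientations are given as [roll, pitch, yaw] about the fixed x, y, z axes, in that order (R = Rz(yaw) Ry(pitch) Rx(roll)).
In Python, from station import get_state, grab_frame, calibration, job_done, find_in, mark_of, tip_reach gives the robot as it stands.
- The arm moves only by the shell command python3 -m handwheel 'ROWS' [OPENING] [FORCE]. ROWS is JSON, a list of rows, each an object with "delta_pos": the shift along the world's x, y, z in units of 30 mm (1.0 is 30 mm), a list of three; "dr": the turn, a rotation vector about the world's x, y, z in degrees, a list of three. In form: [{"delta_pos": [tx, ty, tz], "dr": [rx, ry, rz]}, ...]. A call has 1 to 10 rows; each row shifts and turns the commanded pose from where the row before left it; what a row does not reach is not made up. A row lasts 1/10 s, in which the tool goes at most 50 mm and 8.59 degrees, less where a joint would pass 70% of its speed; a pose out of reach is approached as far as the arm can. A call is refused whole if a number of a shift passes 1 or a number of a turn 8.59, either way. A call with a gripper value outside its range is refused whole. OPENING is the closure, from -1 (fully open) to 1 (shut), set as the call begins (- or left out, the last holds). The fingers move at their own pace and stop on an object; FORCE is the grip in N (left out, the last holds). Time passes only in rows, so rows that do not move let the fingers close. It gives the time, the measured TCP pose, the force, the opening and the grip force at its end, in the units of the state.
- get_state(): the state, without advancing time (a new reading comes with each control period).
- grab_frame(name): name is "scene" or "top" or "wrist"; returns the picture (384x512x3 uint8, red, green, blue); there is no depth.
- calibration(name): a dict with "fx", "fy", "cx", "cy" (pixels), "extrinsics" (4x4, takes a point from world to camera coordinates). Camera axes: x right, y down, z forward; pixel columns grow to the right and rows downward; lengths in m; the calibration is good to about 2 mm. A picture is of the moment at which its call begins: read the wrist's pose just before it. calibration takes no time and is no camera call; for the wrist camera it gives the pose at the moment of the call.
- job_done(): hands the job in; it is judged then, once.
Trained networks look in the newest picture that a camera, given by its name, has taken for a name from the list of things; names that differ only in an ending like _2 or _b are one class to them, and where a whole thing is asked for, a point or a joint stands for the part that bears it (a point fixed in the world has none). Each returns a list of dicts, best first, with "conf" (0 to 1); they miss things now and then, are a little off and sometimes report something else, mostly with a low value. They report only what shows in the picture. A call takes as long as a camera call. They do not tell look-alikes from the thing itself.
- find_in(camera, query): "location" ([column, row] in pixels, amid what is visible of it).
- mark_of(camera, query): "location" ([column, row] in pixels: a listed point, or the origin of a listed thing).
The state is a dict: "t": time; "q": joint angles; "qd": joint speeds; "joint_efforts": joint torques, N m; "eef_pos": TCP position; "ee_rot": TCP orientation; "force": force on the tool from outside, world axes, zero at the start; "moment": the same for the moment, N m; "width": finger opening in m; "gripper_force": force on a finger pad.
Only numpy, scipy, OpenCV 4.12 (cv2) and the standard library are available. Lean on these libraries where they do the work, as an engineer would, in place of code of your own. Each camera call takes 0.05 s, during which the arm holds its last target. There are 200 camera calls.

## Working session

There is one attempt and no reset: what is moved stays moved. The work goes in short steps, Python scripts to look and compute and a shell command to move; the robot and the scene stay as the last step left them, time stands still between calls to the robot, and variables do not carry over. Pictures are saved under pics/ and viewed, at most 10 in all, crops included, and the job is handed in when it is done.

```bash
ls; mkdir -p pics
cat > h.py <<'E'
import numpy as np, cv2
from station import *
def ray(cam,uv):
    c=calibration(cam);E=np.array(c["extrinsics"]);R=E[:3,:3];t=E[:3,3]
    d=R.T@np.array([(uv[0]-c["cx"])/c["fx"],(uv[1]-c["cy"])/c["fy"],1]);return -R.T@t,d
def at(cam,uv,z):
    o,d=ray(cam,uv);return o+d*(z-o[2])/d[2]
def proj(cam,p):
    c=calibration(cam);E=np.array(c["extrinsics"]);q=E[:3,:3]@np.array(p)+E[:3,3]
    return [c["fx"]*q[0]/q[2]+c["cx"],c["fy"]*q[1]/q[2]+c["cy"]]
def tri(*cu):
    A=0;b=0
    for cam,uv in cu:
        o,d=ray(cam,uv);d=d/np.linalg.norm(d);P=np.eye(3)-np.outer(d,d);A=A+P;b=b+P@o
    return np.linalg.solve(A,b)
def save(cam,name):
    im=grab_frame(cam);cv2.imwrite("pics/"+name,im[:,:,::-1]);return im
E
python3 - <<'E'
from h import *
np.set_printoptions(precision=4,suppress=True)
print(get_state(),tip_reach)
a=save("top","a.png");b=save("scene","b.png")
cv2.imwrite("pics/ab.png",np.vstack([a,b])[:,:,::-1]) 
for cam in("top","scene"):
  for n,z in dict(cradle=0,cradle_center=.018,button=.039,pin_left=.036,pin_right=.036,post=0,rail=0,stand=0,cover_center=.05,socket_left=.078,socket_right=.078,cover=.012).items():
    print(cam,n,[(np.round(m["location"]),round(m["conf"],2),at(cam,m["location"],z)[:2]) for m in mark_of(cam,n)[:2]])
E
```

```text
pics
{'t': 0.0, 'q': array([ 1.5151,  0.3594,  0.0111, -0.0004, -1.2241, -0.2881]), 'qd': array([-0.0002,  0.0012, -0.0003,  0.0001,  0.0017, -0.0024]), 'joint_efforts': array([  0.0001, -58.271 ,  29.3079,   6.9978,   0.0072,  -0.0002]), 'eef_pos': array([0.2274, 0.635 , 0.2066]), 'ee_rot': array([ 3.14  , -0.0001, -0.3439]), 'force': array([ 0.7211, -0.3933, -0.229 ]), 'moment': array([ 0.0065, -0.0003, -0.0258]), 'gripper_force': 0.0, 'width': 0.08739339862836779} 0.019
top cradle [(array([330., 247.]), 0.95, array([ 0.3267, -0.2582])), (array([303., 205.]), 0.87, array([ 0.4785, -0.1654]))]
top cradle_center [(array([300., 200.]), 0.79, array([ 0.4933, -0.151 ])), (array([270., 246.]), 0.77, array([ 0.3324, -0.0463]))]
top button [(array([265., 238.]), 0.98, array([ 0.3605, -0.0283])), (array([312., 201.]), 0.75, array([ 0.4869, -0.192 ]))]
top pin_left [(array([282., 139.]), 0.96, array([ 0.7099, -0.0916])), (array([330., 261.]), 0.77, array([ 0.2824, -0.251 ]))]
top pin_right [(array([270., 258.]), 0.95, array([ 0.291 , -0.0438])), (array([317., 245.]), 0.85, array([ 0.3356, -0
[... 1027 characters left out ...]
, 224.]), 0.92, array([ 0.6964, -0.0277])), (array([265., 129.]), 0.88, array([ 0.345 , -0.1838]))]
scene post [(array([211., 172.]), 0.46, array([ 0.5633, -0.1709])), (array([330., 239.]), 0.22, array([0.4302, 0.2093]))]
scene rail [(array([211., 170.]), 0.79, array([ 0.5581, -0.1791]))]
scene stand [(array([336., 264.]), 0.91, array([0.4672, 0.2714]))]
scene cover_center [(array([334., 254.]), 0.66, array([0.4743, 0.2585]))]
scene socket_left [(array([346., 258.]), 0.63, array([0.4704, 0.2882])), (array([209., 109.]), 0.62, array([ 0.4588, -0.3248]))]
scene socket_right [(array([329., 241.]), 0.56, array([0.4715, 0.23  ]))]
scene cover [(array([334., 258.]), 0.56, array([0.4655, 0.2575]))]
```

Run:
```python
import cv2,numpy as np
a=cv2.imread("pics/a.png")[110:300,140:360];b=cv2.imread("pics/b.png")[90:300,130:390]
cv2.imwrite("pics/ta.png",cv2.resize(a,None,fx=3.15,fy=3.15,interpolation=cv2.INTER_CUBIC))
cv2.imwrite("pics/tb.png",cv2.resize(b,None,fx=2.85,fy=2.85,interpolation=cv2.INTER_CUBIC))
```

```text
(no output)
```

View pics/ta.png

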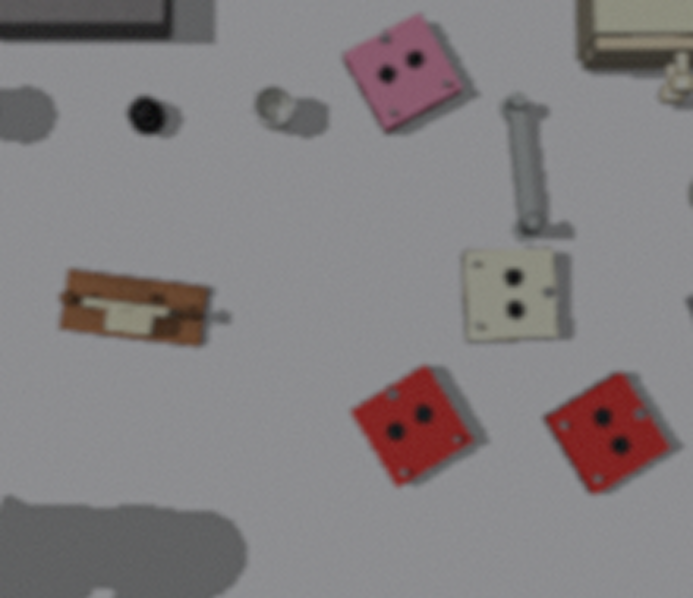

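View pics/tb.png

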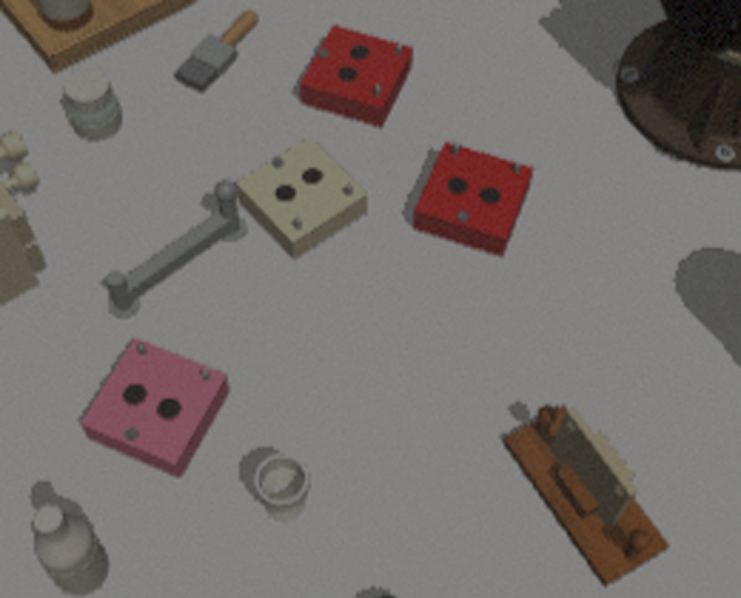

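Top view: the ivory cradle is at about crop (511,295), with its button to the right and pins to the left. The rail runs up from the post (530,222) to the end post (517,103). The stand, with the cover's handle facing the robot, is at (135,308). Next I drive towards the stand and look with the wrist camera on the way.

```bash
python3 -m handwheel '[{"delta_pos":[0.5,-1,0.1],"dr":[0,0,2]},{"delta_pos":[0.5,-1,0.1],"dr":[0,0,2]},{"delta_pos":[0.5,-1,0.1],"dr":[0,0,2]},{"delta_pos":[0.5,-1,0.1],"dr":[0,0,2]},{"delta_pos":[0.5,-1,0.1],"dr":[0,0,2]},{"delta_pos":[0.5,-1,0.1],"dr":[0,0,2]},{"delta_pos":[0.5,-1,0.1],"dr":[0,0,0]},{"delta_pos":[0.5,-1,0.1],"dr":[0,0,0]},{"delta_pos":[0.5,-1,0],"dr":[0,0,0]},{"delta_pos":[0.5,-1,0],"dr":[0,0,0]}]' -1
python3 -m handwheel '[{"delta_pos":[0.5,-1,0],"dr":[0,0,0]},{"delta_pos":[0.2,-0.6,0],"dr":[0,0,0]},{"delta_pos":[0,0,0],"dr":[0,0,0]}]'
python3 - <<'E'
from h import *
np.set_printoptions(precision=4,suppress=True)
s=get_state();print(s["eef_pos"],s["ee_rot"])
E=np.array(calibration("wrist")["extrinsics"]);print(-E[:3,:3].T@E[:3,3],E[:3,:3],calibration("wrist")["fx"])
save("wrist","w1.png")
for n,z in dict(stand=0,cover_center=.05,socket_left=.078,socket_right=.078,cover=.012).items():
    print(n,[(np.round(m["location"]),round(m["conf"],2),at("wrist",m["location"],z)[:2]) for m in mark_of("wrist",n)[:2]])
E
```

```text
t: 2.3
eef_pos: [0.378, 0.3343, 0.2319]
ee_rot: [-3.141, -0.0, -0.134]
force: [-0.0, 0.5, -0.0]
width: 0.0876
gripper_force: 0.0
t: 2.6
eef_pos: [0.399, 0.2855, 0.2319]
ee_rot: [-3.141, -0.0, -0.137]
force: [-0.6, 0.0, -0.0]
width: 0.0876
gripper_force: 0.0
[0.399  0.2855 0.2319] [-3.1411 -0.0002 -0.1367]
[0.4663 0.276  0.4082] [[-0.1368 -0.9906 -0.0002]
 [-0.9588  0.1323  0.2512]
 [-0.2488  0.0345 -0.9679]] 327.11238958277266
stand [(array([264.,  92.]), 0.76, array([0.4751, 0.2677]))]
cover_center [(array([269.,  97.]), 0.65, array([0.4684, 0.2651]))]
socket_left [(array([237.,  95.]), 0.81, array([0.4737, 0.2972]))]
socket_right [(array([306.,  93.]), 0.82, array([0.4666, 0.2299]))]
cover [(array([269.,  91.]), 0.66, array([0.4748, 0.2636]))]
```

View pics/w1.png

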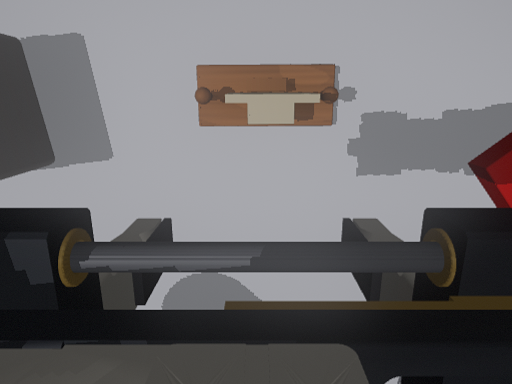

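The wrist view shows the board with corners (197,66), (335,65), (334,126), (198,126), the plate top along columns 225–320, and the handle at (271,113). The stand's yaw matches the tool's, about −0.137. Next is the cradle.

```bash
python3 -m handwheel '[{"delta_pos":[0.1,-1,0],"dr":[0,0,1]},{"delta_pos":[0.1,-1,0],"dr":[0,0,1]},{"delta_pos":[0.1,-1,0],"dr":[0,0,1]},{"delta_pos":[0.1,-1,0],"dr":[0,0,1]},{"delta_pos":[0,-1,0],"dr":[0,0,1]},{"delta_pos":[0,-1,0],"dr":[0,0,1]},{"delta_pos":[0,-1,0],"dr":[0,0,1]},{"delta_pos":[0,-1,0],"dr":[0,0,1]},{"delta_pos":[0,-1,0],"dr":[0,0,0]},{"delta_pos":[0,-1,0],"dr":[0,0,0]}]' 1
python3 -m handwheel '[{"delta_pos":[0,-1,0],"dr":[0,0,0]},{"delta_pos":[0,-1,0],"dr":[0,0,0]},{"delta_pos":[0,-0.8,0],"dr":[0,0,0]},{"delta_pos":[0,0,0],"dr":[0,0,0]}]'
python3 - <<'E'
from h import *
np.set_printoptions(precision=4,suppress=True)
s=get_state();print(s["eef_pos"],s["ee_rot"])
save("wrist","w2.png")
for n,z in dict(cradle=0,cradle_center=.018,button=.039,pin_left=.036,pin_right=.036,post=0,rail=0).items():
    print(n,[(np.round(m["location"]),round(m["conf"],2),at("wrist",m["location"],z)[:2]) for m in mark_of("wrist",n)[:2]])
E
```

```text
t: 3.9
eef_pos: [0.4105, -0.0131, 0.2316]
ee_rot: [-3.141, -0.0, 0.007]
force: [0.8, -0.4, -0.1]
width: 0.013
gripper_force: 0.0
t: 4.3
eef_pos: [0.4105, -0.0979, 0.2313]
ee_rot: [3.141, 0.001, 0.004]
force: [0.2, 0.3, -0.3]
width: 0.0008
gripper_force: 0.0
[ 0.4105 -0.0979  0.2313] [3.1412 0.0006 0.0037]
cradle [(array([305.,  92.]), 0.91, array([ 0.4895, -0.154 ])), (array([217., 211.]), 0.9, array([ 0.3381, -0.0445]))]
cradle_center [(array([218., 212.]), 0.98, array([ 0.3428, -0.0485])), (array([384., 223.]), 0.92, array([ 0.3295, -0.259 ]))]
button [(array([192., 194.]), 0.93, array([ 0.3727, -0.0203])), (array([421., 210.]), 0.76, array([ 0.3541, -0.2922]))]
pin_left [(array([278., 129.]), 0.79, array([ 0.4482, -0.1204])), (array([254., 231.]), 0.63, array([ 0.3253, -0.0935]))]
pin_right [(array([352., 222.]), 0.68, array([ 0.3384, -0.2117])), (array([281.,  64.]), 0.66, array([ 0.5171, -0.1212]))]
post [(array([326.,  31.]), 0.63, array([ 0.5574, -0.1752])), (array([329.,  25.]), 0.28, array([ 0.5632, -0.178 ]))]
rail [(array([329.,  28.]), 0.85, array([ 0.5597, -0.1779])), (array([308.,  98.]), 0.55, array([ 0.4825, -0.1575]))]
```

View pics/w2.png

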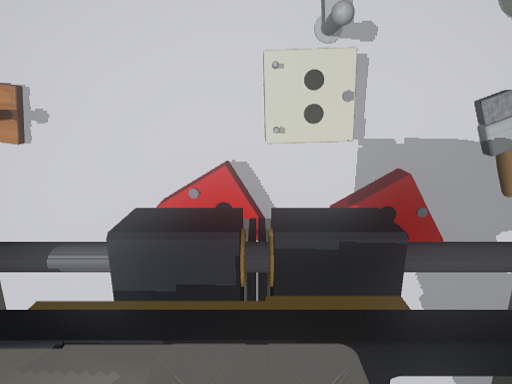

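Wrist view: the cradle's top corners are (264,50), (355,48), (354,141), (266,143), its pins (276,65) and (277,130), and the post foot about (327,30). A red decoy's corner at (228,163) is close to where I push.

Run:
```python
from h import *
np.set_printoptions(precision=4,suppress=True)
for n,uv,z in [("c",(264,50),.036),("c",(355,48),.036),("c",(354,141),.036),("c",(266,143),.036),("pinR foot",(281,65),.036),("pinL foot",(281,130),.036),("but",(348,96),.039),("ball",(342,14),.066),("decoyL corner",(228,163),.036),("decoyL left",(163,202),.036),("decoyR corner",(402,170),.036),("decoyR left",(331,206),.036),("decoyL right",(265,240),.036)]:
    print(n,at("wrist",uv,z))
f=lambda x,y:(x/3.15+140,y/3.15+110)
for n,uv,z in [("ball",f(531,219),.066),("end",f(515,101),.05)]: print(n,at("top",uv,z))
g=lambda x,y:(x/2.85+130,y/2.85+90)
for n,uv,z in [("ball",g(226,189),.066),("end",g(115,283),.05),("pink near L",g(228,383),.036),("pink",g(137,340),.036)]: print(n,at("scene",uv,z))
```

```text
c [ 0.5311 -0.1033  0.036 ]
c [ 0.5337 -0.1996  0.036 ]
c [ 0.4355 -0.2065  0.036 ]
c [ 0.4327 -0.1067  0.036 ]
pinR foot [ 0.5162 -0.1217  0.036 ]
pinL foot [ 0.4474 -0.1234  0.036 ]
but [ 0.4846 -0.1951  0.039 ]
ball [ 0.5592 -0.1764  0.066 ]
decoyL corner [ 0.4094 -0.0632  0.036 ]
decoyL left [0.3618 0.0149 0.036 ]
decoyR corner [ 0.4023 -0.2649  0.036 ]
decoyR left [ 0.358  -0.1853  0.036 ]
decoyL right [ 0.3138 -0.1071  0.036 ]
ball [ 0.5602 -0.1776  0.066 ]
end [ 0.6948 -0.1644  0.05  ]
ball [ 0.5568 -0.1775  0.066 ]
end [ 0.7013 -0.1581  0.05  ]
pink near L [ 0.672  -0.0073  0.036 ]
pink [ 0.7154 -0.0986  0.036 ]
```

```bash
cat > plan.py <<'E'
from h import *
P=np.array([.559,-.177]);R=lambda a:np.array([[np.cos(a),-np.sin(a)],[np.sin(a),np.cos(a)]])
prev=None;cum=np.zeros(2)
for i in range(22):
    phi=min(4*i,83.4);psi=np.radians(90-phi);s=-.022-.010*phi/83.4
    C=P-R(psi)@[s,-.059];T=C+R(psi)@[.027,.0595]
    if prev is None: print("start",T,C)
    else:
        d=np.round((T-T0)/.03-cum,2);cum+=d;print(i,phi,d)
    if prev is None:T0=T
    prev=T
print("end",T,C)
E
python3 plan.py; python3 -m handwheel '[{"delta_pos":[0,-0.5,-1],"dr":[0,0,0]},{"delta_pos":[0,-0.5,-1],"dr":[0,0,0]},{"delta_pos":[0,0,-1],"dr":[0,0,0]},{"delta_pos":[0,0,-1],"dr":[0,0,0]},{"delta_pos":[0,0,-1],"dr":[0,0,0]},{"delta_pos":[0,0,-1],"dr":[0,0,0]},{"delta_pos":[0,0,-0.7],"dr":[0,0,0]},{"delta_pos":[0,0,0],"dr":[0,0,0]}]'
```

```text
start [ 0.4405 -0.128 ] [ 0.5   -0.155]
1 4 [0.12 0.29]
2 8 [0.15 0.28]
3 12 [0.17 0.26]
4 16 [0.18 0.26]
5 20 [0.2  0.24]
6 24 [0.22 0.22]
7 28 [0.24 0.21]
8 32 [0.25 0.19]
9 36 [0.27 0.18]
10 40 [0.28 0.15]
11 44 [0.29 0.13]
12 48 [0.29 0.11]
13 52 [0.31 0.09]
14 56 [0.31 0.07]
15 60 [0.32 0.04]
16 64 [0.32 0.03]
17 68 [ 0.32 -0.01]
18 72 [ 0.32 -0.02]
19 76 [ 0.31 -0.05]
20 80 [ 0.32 -0.07]
21 83.4 [ 0.26 -0.08]
end [ 0.60398894 -0.05250404] [ 0.58400664 -0.11471302]
t: 5.5
eef_pos: [0.4085, -0.1264, 0.0283]
ee_rot: [3.141, 0.005, 0.006]
force: [-0.0, -0.0, 1.2]
width: 0.0008
gripper_force: 0.0
```

```bash
python3 -m handwheel '[{"delta_pos":[0.3,0,0.1],"dr":[0,0,0]},{"delta_pos":[0.3,0,0],"dr":[0,0,0]},{"delta_pos":[0.3,0,0],"dr":[0,0,0]},{"delta_pos":[0.18,0,0],"dr":[0,0,0]},{"delta_pos":[0.12,0.29,0],"dr":[0,0,-4]},{"delta_pos":[0.15,0.28,0],"dr":[0,0,-4]},{"delta_pos":[0.17,0.26,0],"dr":[0,0,-4]},{"delta_pos":[0.18,0.26,0],"dr":[0,0,-4]},{"delta_pos":[0.20,0.24,0],"dr":[0,0,-4]},{"delta_pos":[0,0,0],"dr":[0,0,0]}]'
python3 - <<'E'
from h import *
np.set_printoptions(precision=4,suppress=True)
for cam in("top","scene"):
  save(cam,cam+"_p1.png")
  for n,z in dict(button=.039,pin_left=.036,pin_right=.036,cradle_center=.018).items():
    print(cam,n,[(round(m["conf"],2),at(cam,m["location"],z)[:2]) for m in mark_of(cam,n)[:4]])
E
```

```text
t: 6.5
eef_pos: [0.4688, -0.086, 0.0339]
ee_rot: [-3.141, -0.001, -0.344]
force: [0.4, 0.7, 0.6]
width: 0.0005
gripper_force: 0.0
top button [(0.87, array([ 0.364 , -0.0256])), (0.82, array([0.7607, 0.001 ])), (0.74, array([ 0.3504, -0.2883])), (0.58, array([ 0.4816, -0.201 ]))]
top pin_left [(0.86, array([ 0.7092, -0.0855])), (0.71, array([ 0.2896, -0.2433])), (0.68, array([ 0.3129, -0.0891]))]
top pin_right [(0.88, array([ 0.6831, -0.0234])), (0.78, array([ 0.2903, -0.0427])), (0.57, array([ 0.3212, -0.2136]))]
top cradle_center [(0.95, array([ 0.7366, -0.0357])), (0.86, array([ 0.3248, -0.2582])), (0.56, array([ 0.3311, -0.0386])), (0.48, array([0.4797, 0.2665]))]
scene button [(0.9, array([ 0.774 , -0.0178])), (0.83, array([ 0.4761, -0.1989])), (0.66, array([ 0.3747, -0.0234]))]
scene pin_left [(0.89, array([ 0.3283, -0.0884])), (0.85, array([ 0.7134, -0.0939])), (0.71, array([ 0.4495, -0.1183]))]
scene pin_right [(0.94, array([ 0.2778, -0.0344])), (0.83, array([ 0.5179, -0.1119])), (0.58, array([ 0.6812, -0.0267]))]
scene cradle_center [(0.95, array([ 0.7272, -0.0436])), (0.67, array([ 0.4931, -0.1559])), (0.56, array([ 0.3415, -0.0518])), (0.53, array([ 0.5094, -0.1285]))]
```

Run:
```python
import cv2,numpy as np
a=cv2.imread("pics/top_p1.png")[130:260,230:370];b=cv2.imread("pics/scene_p1.png")[90:220,180:320]
cv2.imwrite("pics/p1.png",cv2.resize(np.hstack([a,b]),None,fx=2.8,fy=2.8,interpolation=cv2.INTER_CUBIC))
```

```text
(no output)
```

View pics/p1.png

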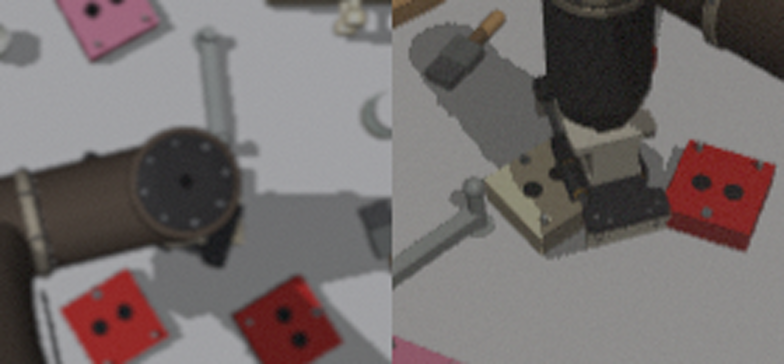

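```bash
cat > fit.py <<'E'
from h import *
import sys
from scipy.optimize import differential_evolution
def mask(im):
    f=im.astype(float);r,g,b=f[...,0],f[...,1],f[...,2]
    return ((r-b)>0.06*r+6)&(abs(r-g)<0.12*r)&(r>60)
def sil(cam,C,a,shape):
    R=np.array([[np.cos(a),-np.sin(a)],[np.sin(a),np.cos(a)]]);pts=[]
    for z in(0,.036):
        for dx,dy in((.05,.05),(.05,-.05),(-.05,-.05),(-.05,.05)):
            q=np.array(C)+R@[dx,dy];pts.append(proj(cam,[*q,z]))
    m=np.zeros(shape,np.uint8);cv2.fillConvexPoly(m,cv2.convexHull(np.round(np.array(pts)*16).astype(np.int32)),1,shift=4);return m>0
def fit(cam,im,c0,a0,box=.08):
    m=mask(im);w=np.zeros(m.shape,bool)
    ctr=proj(cam,[*c0,.018]);w[int(max(ctr[1]-60,0)):int(ctr[1]+60),int(ctr[0]-60):int(ctr[0]+60)]=1
    # only largest blob
    n,l,st,_=cv2.connectedComponentsWithStats((m&w).astype(np.uint8));k=1+np.argmax(st[1:,4]);m=l==k
    def cost(p):
        s=sil(cam,p[:2],p[2],m.shape);return (m&~s).sum()*3+(s&~m).sum()
    r=differential_evolution(cost,[(c0[0]-box,c0[0]+box),(c0[1]-box,c0[1]+box),(a0-.8,a0+.8)],seed=1,maxiter=60,popsize=12)
    return m.sum(),r.x[:2],np.degrees(r.x[2]),r.fun
E
python3 - <<'E'
from fit import *
rd=lambda f:cv2.imread("pics/"+f)[:,:,::-1]
print(fit("scene",rd("b.png"),(.4835,-.155),1.57))
print(fit("top",rd("a.png"),(.4835,-.155),1.57))
print(fit("scene",rd("scene_p1.png"),(.49,-.15),1.4))
E
```

```text
Traceback (most recent call last):
  File "fit.py", line 20, in fit
    r=differential_evolution(cost,[(c0[0]-box,c0[0]+box),(c0[1]-box,c0[1]+box),(a0-.8,a0+.8)],seed=1,maxiter=60,popsize=12)
  File "fit.py", line 19, in cost
    s=sil(cam,p[:2],p[2],m.shape);return (m&~s).sum()*3+(s&~m).sum()
  File "fit.py", line 11, in sil
    q=np.array(C)+R@[dx,dy];pts.append(proj(cam,[*q,z]))
                                       ~~~~^^^^^^^^^^^^
  File "h.py", line 9, in proj
    c=calibration(cam);E=np.array(c["extrinsics"]);q=E[:3,:3]@np.array(p)+E[:3,3]
ValueError: time passes only in moves, steps and waits
```

```bash
sed -i 's/^from station import \*/from station import *\nimport station,functools\ncalibration=functools.lru_cache(None)(station.calibration)  # one arm pose per script/' h.py
python3 - <<'E'
from fit import *
rd=lambda f:cv2.imread("pics/"+f)[:,:,::-1]
print(fit("scene",rd("b.png"),(.4835,-.155),1.57))
print(fit("top",rd("a.png"),(.4835,-.155),1.57))
print(fit("scene",rd("scene_p1.png"),(.49,-.15),1.4))
E
```

```text
(np.int64(1054), array([ 0.47948002, -0.15486187]), np.float64(91.49952171887573), np.float64(174.0))
(np.int64(2), array([ 0.5114204, -0.0813176]), np.float64(134.26570790320852), np.float64(857.0))
(np.int64(739), array([ 0.48928139, -0.15681884]), np.float64(91.8149826006648), np.float64(490.0))
```

The cradle moved only about 10 mm and the fingers slipped off along its side. I'll lift, go back behind it near the pin end, and push square while leading with more advance than turn.

```bash
python3 -m handwheel '[{"delta_pos":[0,0,0.8],"dr":[0,0,0]},{"delta_pos":[0,0,0.8],"dr":[0,0,4]},{"delta_pos":[-0.6,-0.3,0],"dr":[0,0,8]},{"delta_pos":[-0.7,-0.4,0],"dr":[0,0,8]},{"delta_pos":[-0.6,-0.4,0],"dr":[0,0,0]},{"delta_pos":[0,0,-0.8],"dr":[0,0,0]},{"delta_pos":[0,0,-0.9],"dr":[0,0,0]},{"delta_pos":[0.3,0,0],"dr":[0,0,0]},{"delta_pos":[0.3,0,0],"dr":[0,0,0]},{"delta_pos":[0.2,0,0],"dr":[0,0,0]}]'
python3 -m handwheel '[{"delta_pos":[0.15,0,0],"dr":[0,0,0]},{"delta_pos":[0.1,0,0],"dr":[0,0,0]}]'
python3 -m handwheel '[{"delta_pos":[0.1,0,0],"dr":[0,0,0]},{"delta_pos":[0.1,0,0],"dr":[0,0,0]}]'
python3 - <<'E'
from fit import *
print(get_state()["force"],get_state()["moment"])
print(fit("scene",save("scene","s2.png"),(.495,-.15),1.4))
E
```

```text
t: 8.0
eef_pos: [0.4368, -0.1196, 0.0316]
ee_rot: [3.141, -0.002, 0.004]
force: [-0.8, 0.2, 0.2]
width: 0.0001
gripper_force: 0.0
t: 8.2
eef_pos: [0.4431, -0.1196, 0.0311]
ee_rot: [-3.141, -0.001, 0.005]
force: [-0.4, 0.0, -0.8]
width: 0.0001
gripper_force: 0.0
t: 8.4
eef_pos: [0.4482, -0.1196, 0.0307]
ee_rot: [-3.142, -0.0, 0.005]
force: [0.5, 0.6, 0.5]
width: 0.0008
gripper_force: 0.0
[0.47846178 0.63139224 0.53636354] [-0.01187893  0.01040355 -0.00442215]
(np.int64(939), array([ 0.48217749, -0.15631681]), np.float64(91.70462420577503), np.float64(288.0))
```

Run:
```python
from h import *
a=save("wrist","w3.png")
b=cv2.imread("pics/s2.png")[110:220,190:310]
b=cv2.resize(b,(419,384),interpolation=cv2.INTER_CUBIC)[:,:280]
cv2.imwrite("pics/c3.png",np.hstack([a[:,:,::-1],b]))
print([proj("scene",[.4482+dx,-.1196+dy,z]) for z in(.012,.08) for dx in(-.01,.01) for dy in(-.021,.021)])
```

```text
[[np.float64(249.94944617989498), np.float64(156.21536875641235)], [np.float64(258.31826882768155), np.float64(164.99686481000782)], [np.float64(244.71977525807281), np.float64(159.36010727156247)], [np.float64(253.05648316067783), np.float64(168.24103493075364)], [np.float64(249.79828945531762), np.float64(141.8329348692685)], [np.float64(258.6119715371958), np.float64(150.85147020000917)], [np.float64(244.29098029700108), np.float64(145.0575801194862)], [np.float64(253.06902749614312), np.float64(154.18364137745493)]]
```

View pics/c3.png

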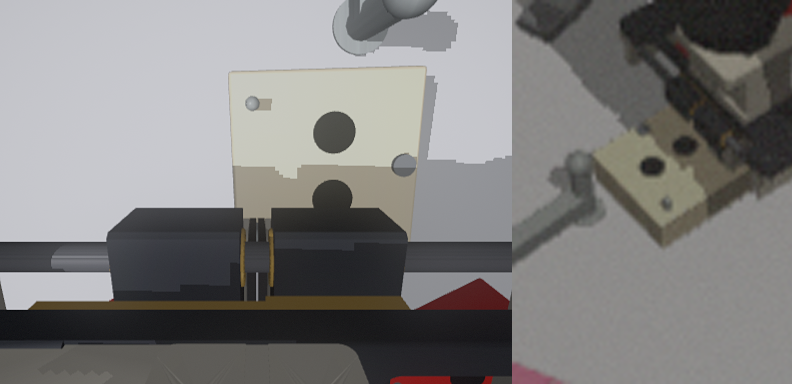

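Run:
```python
from h import *
np.set_printoptions(precision=4,suppress=True)
for n,uv,z in [("far L",(229,72),.036),("far R",(427,67),.036),("button",(403,163),.039),("post foot",(355,27),.0),("pinR",(253,104),.049),("hole1",(334,132),.036),("hole2",(332,197),.036),("redR corner",(478,279),.036)]:
    print(n,at("wrist",uv,z))
print(get_state()["eef_pos"])
for uv,z in [((314,79),.036),((314,114),.036)]:pass
```

```text
far L [ 0.5303 -0.1058  0.036 ]
far R [ 0.5331 -0.2036  0.036 ]
button [ 0.4856 -0.196   0.039 ]
post foot [ 0.5583 -0.1765  0.    ]
pinR [ 0.5151 -0.1179  0.049 ]
hole1 [ 0.5011 -0.1597  0.036 ]
hole2 [ 0.466  -0.1609  0.036 ]
redR corner [ 0.4166 -0.2491  0.036 ]
[ 0.4484 -0.1196  0.0306]
```

```bash
python3 - <<'E'
from h import *
np.set_printoptions(precision=1,suppress=True)
p=get_state()["eef_pos"]
for dz in(-.019,0,.019,.047,.08):
  for dx in (-.0095,.0095): print(dz,dx,np.array([proj("wrist",p+[dx,dy,dz]) for dy in(-.021,0,.021)]).ravel())
for x in (.4335,.45): print(x,np.array(proj("wrist",[x,-.155,.036])))
s=get_state();print(s["q"])
E
python3 -m handwheel '[{"delta_pos":[0.15,0,0],"dr":[0,0,0]},{"delta_pos":[0.15,0,0],"dr":[0,0,0]}]'
python3 - <<'E'
from fit import *
print(get_state()["force"],fit("scene",save("scene","s3.png"),(.495,-.15),1.4))
E
```

```text
-0.019 -0.0095 [289.  226.8 256.  226.7 223.1 226.5]
-0.019 0.0095 [289.9 198.3 256.2 198.1 222.5 198. ]
0 -0.0095 [292.1 239.  256.  238.8 219.9 238.7]
0 0.0095 [293.2 207.9 256.1 207.7 219.1 207.6]
0.019 -0.0095 [295.9 253.7 255.9 253.5 215.9 253.4]
0.019 0.0095 [297.2 219.6 256.1 219.5 214.9 219.3]
0.047 -0.0095 [303.3 282.3 255.8 282.1 208.3 281.9]
0.047 0.0095 [305.1 242.6 256.  242.4 206.9 242.1]
0.08 -0.0095 [316.5 333.6 255.6 333.3 194.7 333.1]
0.08 0.0095 [319.5 284.4 255.8 284.1 192.2 283.9]
0.4335 [318.1 251.8]
0.45 [319.6 224.6]
[ 0.2  0.2 -0.7  0.  -0.7  1.4]
t: 8.7
eef_pos: [0.4572, -0.1196, 0.0305]
ee_rot: [3.142, 0.0, 0.005]
force: [0.2, -0.5, 0.2]
width: 0.0005
gripper_force: 0.1
[ 0.20675024 -0.50342392  0.19853877] (np.int64(840), array([ 0.48439604, -0.15830119]), np.float64(91.66739685579323), np.float64(387.0))
```

```bash
python3 - <<'E'
from station import *
import station
print(tip_reach, [n for n in dir(station) if not n.startswith('__')])
E
python3 -m handwheel '[{"delta_pos":[0,0,0.8],"dr":[0,0,0]},{"delta_pos":[-0.6,0,0],"dr":[0,0,0]},{"delta_pos":[-0.6,0,0],"dr":[0,0,0]},{"delta_pos":[-0.45,0,0],"dr":[0,0,0]},{"delta_pos":[0,0,-1],"dr":[0,0,0]},{"delta_pos":[0,0,-0.5],"dr":[0,0,0]},{"delta_pos":[0,0,-0.2],"dr":[0,0,0]},{"delta_pos":[0,0,0],"dr":[0,0,0]}]'
```

```text
0.019 ['Unreachable', 'calibration', 'find_in', 'get_state', 'grab_frame', 'job_done', 'mark_of', 'tip_reach']
t: 9.55
eef_pos: [0.4071, -0.1197, 0.0029]
ee_rot: [3.141, 0.002, 0.005]
force: [0.2, -0.4, 0.4]
width: 0.0006
gripper_force: 0.0
```

The fingertips are clearly higher than reported: at TCP z = 0.003 nothing touches. I'll feel for the counter here to find the true tip height.

```bash
python3 -m handwheel '[{"delta_pos":[0,0,-0.1],"dr":[0,0,0]},{"delta_pos":[0,0,-0.1],"dr":[0,0,0]}]';python3 -m handwheel '[{"delta_pos":[0,0,-0.1],"dr":[0,0,0]},{"delta_pos":[0,0,-0.05],"dr":[0,0,0]}]'
```

```text
t: 9.75
eef_pos: [0.4083, -0.1195, -0.0021]
ee_rot: [-3.141, -0.001, 0.005]
force: [0.0, -0.3, -0.8]
width: 0.0004
gripper_force: 0.0
t: 9.95
eef_pos: [0.4076, -0.1196, -0.0071]
ee_rot: [-3.142, -0.0, 0.005]
force: [0.3, -0.2, 0.2]
width: 0.0004
gripper_force: 0.0
```

```bash
python3 -m handwheel '[{"delta_pos":[0,-0.1,0],"dr":[0,0,0]},{"delta_pos":[0,0,0],"dr":[0,0,0]},{"delta_pos":[0,0,0],"dr":[0,0,0]},{"delta_pos":[0.3,0,0],"dr":[0,0,0]},{"delta_pos":[0.3,0,0],"dr":[0,0,0]},{"delta_pos":[0.25,0,0],"dr":[0,0,0]},{"delta_pos":[0.2,0,0],"dr":[0,0,0]}]' 0.32
python3 -m handwheel '[{"delta_pos":[0.1,0,0],"dr":[0,0,0]},{"delta_pos":[0,0,0],"dr":[0,0,0]}]'
python3 - <<'E'
from fit import *
print(get_state()["force"],fit("scene",save("scene","s4.png"),(.495,-.15),1.4))
E
```

```text
t: 10.65
eef_pos: [0.438, -0.1229, -0.0075]
ee_rot: [3.141, 0.004, 0.005]
force: [-7.6, 1.0, 6.0]
width: 0.0298
gripper_force: 3.3
t: 10.85
eef_pos: [0.4393, -0.123, -0.0079]
ee_rot: [3.141, 0.006, 0.004]
force: [-8.3, 0.8, 4.5]
width: 0.0299
gripper_force: 4.2
[-8.30877837  0.80177338  4.48887699] (np.int64(978), array([ 0.49841169, -0.15984929]), np.float64(91.46269362595149), np.float64(260.0))
```

```bash
python3 -m handwheel '[{"delta_pos":[0.16,0.22,0.1],"dr":[0,0,-4]},{"delta_pos":[0.18,0.22,0],"dr":[0,0,-4]},{"delta_pos":[0.19,0.21,0],"dr":[0,0,-4]},{"delta_pos":[0.2,0.21,0],"dr":[0,0,-4]},{"delta_pos":[0.21,0.2,0],"dr":[0,0,-4]},{"delta_pos":[0,0,0],"dr":[0,0,0]}]'
python3 - <<'E'
from fit import *
print(get_state()["force"],fit("scene",save("scene","s5.png"),(.515,-.145),1.2))
E
```

```text
t: 11.5
eef_pos: [0.4633, -0.0903, -0.0069]
ee_rot: [3.137, 0.013, -0.35]
force: [-16.2, 12.4, -2.8]
width: 0.0299
gripper_force: 9.2
[-16.16172354  12.37840351  -2.78658484] (np.int64(860), array([ 0.51453888, -0.14682911]), np.float64(64.7394354246597), np.float64(364.0))
```

```bash
python3 -m handwheel '[{"delta_pos":[0.21,0.21,0],"dr":[0,0,-4]},{"delta_pos":[0.22,0.2,0],"dr":[0,0,-4]},{"delta_pos":[0.24,0.18,0],"dr":[0,0,-4]},{"delta_pos":[0.25,0.17,0],"dr":[0,0,-4]},{"delta_pos":[0.26,0.15,0],"dr":[0,0,-4]},{"delta_pos":[0.27,0.13,0],"dr":[0,0,-4]},{"delta_pos":[0.28,0.11,0],"dr":[0,0,-4]},{"delta_pos":[0,0,0],"dr":[0,0,0]}]'
python3 - <<'E'
from fit import *
print(get_state()["force"],fit("scene",save("scene","s6.png"),(.54,-.12),.75))
print(fit("top",save("top","t6.png"),(.54,-.12),.75))
E
```

```text
t: 12.35
eef_pos: [0.521, -0.0543, -0.0057]
ee_rot: [3.14, 0.004, -0.837]
force: [-8.6, 13.8, -4.0]
width: 0.0298
gripper_force: 7.8
[-8.57716625 13.81082828 -4.04650815] (np.int64(869), array([ 0.53130215, -0.12433705]), np.float64(33.58372290565729), np.float64(766.0))
(np.int64(252), array([ 0.5286573 , -0.15368397]), np.float64(41.10156456071149), np.float64(629.0))
```

```bash
python3 -m handwheel '[{"delta_pos":[0.29,0.08,0],"dr":[0,0,-4]},{"delta_pos":[0.29,0.06,0],"dr":[0,0,-4]},{"delta_pos":[0.3,0.04,0],"dr":[0,0,-4]},{"delta_pos":[0.3,0.02,0],"dr":[0,0,-4]},{"delta_pos":[0.3,0,0],"dr":[0,0,-4]},{"delta_pos":[0.3,-0.02,0],"dr":[0,0,-4]},{"delta_pos":[0.29,-0.05,0],"dr":[0,0,-4]},{"delta_pos":[0.29,-0.07,0],"dr":[0,0,-4]},{"delta_pos":[0.2,-0.06,0],"dr":[0,0,-3]},{"delta_pos":[0,0,0],"dr":[0,0,0]}]'
python3 - <<'E'
from fit import *
s=get_state();print(s["force"],s["moment"],fit("scene",save("scene","s7.png"),(.57,-.12),.2))
for cam in ("scene","top"):
  if cam=="top": save("top","t7.png")
  for n,z in dict(button=.039,pin_left=.036,pin_right=.036).items():
    print(cam,n,[(round(m["conf"],2),np.round(at(cam,m["location"],z)[:2],4)) for m in mark_of(cam,n)[:5]])
E
```

```text
t: 13.45
eef_pos: [0.5957, -0.0526, -0.0069]
ee_rot: [3.135, 0.005, -1.449]
force: [-11.0, 26.1, -1.8]
width: 0.03
gripper_force: 12.9
[-10.95751817  26.09693926  -1.81810043] [ 9.28291992  3.89803638 -0.87929036] (np.int64(255), array([ 0.57816619, -0.13807716]), np.float64(-25.80254880133822), np.float64(1029.0))
scene button [(0.56, array([ 0.7712, -0.016 ])), (0.52, array([ 0.332 , -0.2911])), (0.42, array([ 0.5125, -0.1222]))]
scene pin_left [(0.76, array([ 0.7121, -0.0878])), (0.56, array([ 0.2783, -0.256 ]))]
scene pin_right [(0.71, array([ 0.6868, -0.0273])), (0.7, array([ 0.3421, -0.1884]))]
top button [(0.93, array([ 0.7676, -0.0089])), (0.89, array([ 0.3708, -0.0232])), (0.74, array([ 0.3466, -0.2934]))]
top pin_left [(0.83, array([ 0.6022, -0.0749])), (0.76, array([ 0.3289, -0.0993])), (0.65, array([ 0.2763, -0.2482])), (0.59, array([ 0.7204, -0.0874]))]
top pin_right [(0.97, array([ 0.2978, -0.04  ])), (0.87, array([ 0.6856, -0.0213])), (0.84, array([ 0.6034, -0.1407])), (0.56, array([ 0.3435, -0.2078]))]
```

```bash
python3 -m handwheel '[{"delta_pos":[0.06,0.6,0],"dr":[0,0,0]},{"delta_pos":[0,0,0.9],"dr":[0,0,0]},{"delta_pos":[0,0,0.9],"dr":[0,0,0]},{"delta_pos":[-0.9,-0.8,0],"dr":[0,0,0]},{"delta_pos":[-1,-0.9,0],"dr":[0,0,0]},{"delta_pos":[-1,-0.9,0],"dr":[0,0,0]},{"delta_pos":[-0.96,-0.8,0],"dr":[0,0,0]},{"delta_pos":[0,0,-0.8],"dr":[0,0,0]},{"delta_pos":[0,0,-0.9],"dr":[0,0,0]},{"delta_pos":[0,0,0],"dr":[0,0,0]}]' 1
python3 - <<'E'
from fit import *
print(get_state()["force"]);im=save("scene","s8.png");print(fit("scene",im,(.57,-.11),.1))
for cam in ("scene","top"):
  if cam=="top": save("top","t8.png")
  for n,z in dict(button=.039,pin_left=.036,pin_right=.036).items():
    print(cam,n,[(round(m["conf"],2),np.round(at(cam,m["location"],z)[:2],4)) for m in mark_of(cam,n)[:5]])
E
```

```text
t: 14.85
eef_pos: [0.4837, -0.1406, -0.0032]
ee_rot: [3.138, 0.0, -1.444]
force: [0.4, -0.3, 0.1]
width: 0.0
gripper_force: 0.0
[ 0.38733317 -0.25032566  0.0640823 ]
(np.int64(1046), array([ 0.56403664, -0.11779012]), np.float64(2.6811112097902323), np.float64(281.0))
scene button [(0.93, array([ 0.3663, -0.0211])), (0.72, array([ 0.7728, -0.0262])), (0.65, array([ 0.3359, -0.294 ])), (0.57, array([ 0.518 , -0.1245]))]
scene pin_left [(0.87, array([ 0.7156, -0.0964])), (0.76, array([ 0.3153, -0.1034])), (0.72, array([ 0.6009, -0.0842])), (0.54, array([ 0.5241, -0.1193])), (0.53, array([ 0.2917, -0.2413]))]
scene pin_right [(0.89, array([ 0.2712, -0.048 ])), (0.64, array([ 0.6769, -0.0323])), (0.52, array([ 0.3395, -0.1943]))]
top button [(0.94, array([ 0.3605, -0.0225])), (0.82, array([ 0.3544, -0.3023])), (0.58, array([ 0.76  , -0.0117]))]
top pin_left [(0.97, array([ 0.3245, -0.1003])), (0.78, array([ 0.2883, -0.2464])), (0.76, array([ 0.7161, -0.0853])), (0.5, array([ 0.5982, -0.0854])), (0.34, array([0.6875, 0.1127]))]
top pin_right [(0.67, array([ 0.3284, -0.2075])), (0.67, array([ 0.686 , -0.0184])), (0.62, array([ 0.2886, -0.0448])), (0.47, array([ 0.6037, -0.1467]))]
```

```bash
python3 -m handwheel '[{"delta_pos":[0,0.5,0],"dr":[0,0,1]},{"delta_pos":[0.25,0.03,0],"dr":[0,0,0]},{"delta_pos":[0.25,0.03,0],"dr":[0,0,0]},{"delta_pos":[0.25,0.03,0],"dr":[0,0,0]},{"delta_pos":[0.25,0.03,0],"dr":[0,0,0]},{"delta_pos":[0.25,0.03,0],"dr":[0,0,0]},{"delta_pos":[0.25,0.03,0],"dr":[0,0,0]},{"delta_pos":[0.2,0.02,0],"dr":[0,0,0]},{"delta_pos":[0,0,0],"dr":[0,0,0]}]'
python3 - <<'E'
from fit import *
print(get_state()["force"]);im=save("scene","s9.png");print(fit("scene",im,(.60,-.11),.1))
for cam in ("scene","top"):
  if cam=="top": save("top","t9.png")
  for n,z in dict(button=.039,pin_left=.036,pin_right=.036).items():
    print(cam,n,[(round(m["conf"],2),np.round(at(cam,m["location"],z)[:2],4)) for m in mark_of(cam,n)[:5]])
E
```

```text
t: 16.15
eef_pos: [0.5361, -0.1199, -0.0013]
ee_rot: [3.14, -0.0, -1.426]
force: [-1.2, -1.5, 0.7]
width: 0.0007
gripper_force: 0.7
[-1.20658968 -1.46121171  0.70144418]
(np.int64(1010), array([ 0.60001303, -0.10670405]), np.float64(6.834759673682584), np.float64(404.0))
scene button [(0.82, array([ 0.5599, -0.1153])), (0.79, array([ 0.769 , -0.0122])), (0.57, array([ 0.3617, -0.0296])), (0.37, array([ 0.6122, -0.0955]))]
scene pin_left [(0.97, array([ 0.6281, -0.0653])), (0.9, array([ 0.3271, -0.0999])), (0.86, array([ 0.7101, -0.091 ])), (0.23, array([0.4722, 0.2626])), (0.17, array([ 0.6189, -0.085 ]))]
scene pin_right [(0.78, array([ 0.2887, -0.0417])), (0.65, array([ 0.6904, -0.0292])), (0.64, array([ 0.6447, -0.1374])), (0.51, array([ 0.6011, -0.1059])), (0.46, array([ 0.3484, -0.1937]))]
top button [(0.96, array([ 0.3646, -0.028 ])), (0.88, array([ 0.351 , -0.2987])), (0.58, array([ 0.7734, -0.0122]))]
top pin_left [(0.89, array([ 0.3269, -0.0907])), (0.86, array([ 0.2757, -0.2468])), (0.86, array([ 0.7175, -0.0924])), (0.4, array([ 0.6439, -0.069 ]))]
top pin_right [(0.76, array([ 0.6888, -0.0266])), (0.73, array([ 0.2961, -0.039 ])), (0.71, array([ 0.3387, -0.2098]))]
```

```bash
python3 -m handwheel '[{"delta_pos":[0.15,0.02,0],"dr":[0,0,0]},{"delta_pos":[0.1,0.01,0],"dr":[0,0,0]},{"delta_pos":[-0.5,-0.05,0],"dr":[0,0,0]},{"delta_pos":[0,0,0.9],"dr":[0,0,0]},{"delta_pos":[0,0,0.9],"dr":[0,0,0]},{"delta_pos":[0.8,1,0],"dr":[0,0,0]},{"delta_pos":[0.9,1,0],"dr":[0,0,0]},{"delta_pos":[0.65,1,0],"dr":[0,0,0]},{"delta_pos":[0,0,-0.9],"dr":[0,0,0]},{"delta_pos":[0,0,-0.9],"dr":[0,0,0]}]' 0.32
python3 -m handwheel '[{"delta_pos":[0.03,-0.25,0],"dr":[0,0,-1]},{"delta_pos":[0.03,-0.2,0],"dr":[0,0,-0.6]},{"delta_pos":[0.02,-0.1,0],"dr":[0,0,0]}]'
python3 -m handwheel '[{"delta_pos":[0.01,-0.1,0],"dr":[0,0,0]},{"delta_pos":[0,0,0],"dr":[0,0,0]}]'
```

```text
t: 17.55
eef_pos: [0.601, -0.0282, -0.0007]
ee_rot: [-3.138, 0.0, -1.424]
force: [0.7, 0.2, -0.7]
width: 0.0302
gripper_force: 0.0
t: 17.85
eef_pos: [0.6025, -0.047, 0.0003]
ee_rot: [-3.139, 0.0, -1.455]
force: [0.6, 2.4, -1.1]
width: 0.03
gripper_force: 1.2
t: 18.05
eef_pos: [0.6025, -0.0499, 0.0002]
ee_rot: [-3.139, 0.0, -1.454]
force: [0.3, -0.1, -0.1]
width: 0.03
gripper_force: 0.0
```

```bash
python3 -m handwheel '[{"delta_pos":[0.01,-0.1,0],"dr":[0,0,0]},{"delta_pos":[0,-0.05,0],"dr":[0,0,0]}]'
python3 -m handwheel '[{"delta_pos":[0.01,-0.1,0],"dr":[0,0,0]},{"delta_pos":[0,-0.03,0],"dr":[0,0,0]}]'
```

```text
t: 18.25
eef_pos: [0.603, -0.0533, 0.0001]
ee_rot: [-3.139, 0.001, -1.454]
force: [-1.5, 13.2, 5.8]
width: 0.0294
gripper_force: 6.1
t: 18.45
eef_pos: [0.6041, -0.0537, 0.0002]
ee_rot: [-3.136, 0.004, -1.455]
force: [-3.4, 28.4, 6.7]
width: 0.0301
gripper_force: 14.5
```

```bash
python3 -m handwheel '[{"delta_pos":[0,0.5,0],"dr":[0,0,0]},{"delta_pos":[0,0.5,1],"dr":[0,0,0]},{"delta_pos":[0,0.5,1],"dr":[0,0,0]},{"delta_pos":[0,0.3,1],"dr":[0,0,0]},{"delta_pos":[0,0,1],"dr":[0,0,0]},{"delta_pos":[0,0,1],"dr":[0,0,0]},{"delta_pos":[0,0,0],"dr":[0,0,0]}]' -1
python3 - <<'E'
from fit import *
np.set_printoptions(precision=4,suppress=True)
im=save("wrist","w4.png")
for n,z in dict(button=.039,pin_left=.036,pin_right=.036,rail=0,post=0,cradle_center=.018).items():
    print(n,[(round(m["conf"],2),np.round(m["location"]),np.round(at("wrist",m["location"],z)[:2],4)) for m in mark_of("wrist",n)[:5]])
E
```

```text
t: 19.15
eef_pos: [0.6047, -0.0036, 0.1541]
ee_rot: [-3.134, -0.0, -1.453]
force: [1.2, 0.7, 1.3]
width: 0.0803
gripper_force: 0.0
button [(0.94, array([310.,  48.]), array([ 0.5726, -0.1175])), (0.87, array([ 69., 142.]), array([ 0.7705, -0.0176]))]
pin_left [(0.69, array([136.,  68.]), array([ 0.7147, -0.0858]))]
pin_right [(0.83, array([172., 140.]), array([ 0.6818, -0.0297])), (0.64, array([219.,   4.]), array([ 0.6496, -0.1423]))]
rail []
post []
cradle_center [(0.84, array([262.,  51.]), array([ 0.6113, -0.1138])), (0.56, array([127., 122.]), array([ 0.7286, -0.0385]))]
```

View pics/w4.png

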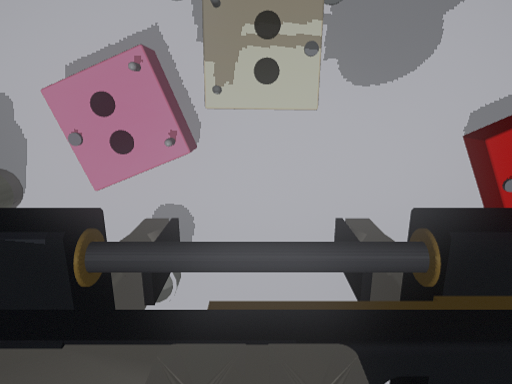

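The cradle lies along the bar, with its button towards the robot, near pin at (217,89) and button at (311,48). It is about 60 mm along and flush. Next I compute the stand and cover geometry from the first wrist picture.

Run:
```python
from h import *
np.set_printoptions(precision=4,suppress=True)
c=calibration("wrist");R=np.array([[-0.1368,-0.9906,-0.0002],[-0.9588,0.1323,0.2512],[-0.2488,0.0345,-0.9679]]);o=np.array([.4663,.276,.4082])
def A(uv,z):
    d=R.T@np.array([(uv[0]-c["cx"])/c["fx"],(uv[1]-c["cy"])/c["fy"],1]);return o+d*(z-o[2])/d[2]
for n,uv,z in [("far L",(197,66),.012),("far R",(335,65),.012),("near R",(334,126),.012),("near L",(198,126),.012),("pegL",(203,96),.05),("pegR",(330,95),.05),("plate top far L",(225,94),.088),("plate top R",(320,93),.088),("plate near L",(225,103),.088),("plate near R",(320,103),.088),("handle far",(271,103),.088),("h nearL",(248,124),.054),("h nearR",(294,124),.054)]:
    print(n,A(uv,z)[:2])
s=get_state();print(s["q"])
```

```text
far L [0.5142 0.3383]
far R [0.4937 0.182 ]
near R [0.4252 0.1885]
near L [0.4475 0.3494]
pegL [0.4793 0.3315]
pegR [0.462  0.1985]
plate top far L [0.4769 0.3047]
plate top R [0.4655 0.2159]
plate near L [0.4688 0.306 ]
plate near R [0.4564 0.2167]
handle far [0.4628 0.2628]
h nearL [0.4442 0.2884]
h nearR [0.4375 0.2398]
[ 0.3177  0.2851 -0.2369 -0.0001 -1.0509 -0.2008]
```

```bash
python3 -m handwheel '[{"delta_pos":[-0.62,0.9,0],"dr":[0,0,7.6]},{"delta_pos":[-0.62,0.9,0],"dr":[0,0,7.6]},{"delta_pos":[-0.62,0.9,0],"dr":[0,0,7.6]},{"delta_pos":[-0.62,0.9,0],"dr":[0,0,7.6]},{"delta_pos":[-0.62,0.9,0],"dr":[0,0,7.6]},{"delta_pos":[-0.62,0.9,0],"dr":[0,0,7.6]},{"delta_pos":[-0.62,0.9,0],"dr":[0,0,7.6]},{"delta_pos":[-0.62,0.9,0],"dr":[0,0,7.6]},{"delta_pos":[-0.62,0.9,0],"dr":[0,0,7.6]},{"delta_pos":[-0.62,0.9,0],"dr":[0,0,7.5]}]' -0.45
python3 -m handwheel '[{"delta_pos":[0,0,0],"dr":[-1,-7.45,0]},{"delta_pos":[0,0,0],"dr":[-1,-7.45,0]},{"delta_pos":[0,0,0],"dr":[-1,-7.45,0]},{"delta_pos":[0,0,0],"dr":[-1,-7.45,0]},{"delta_pos":[0,0,0],"dr":[0,0,0]}]'
python3 - <<'E'
from h import *
from scipy.spatial.transform import Rotation as Ro
s=get_state();print(s["q"],s["eef_pos"],Ro.from_euler("xyz",s["ee_rot"]).as_matrix().round(3))
E
```

```text
t: 20.5
eef_pos: [0.4152, 0.2668, 0.1485]
ee_rot: [3.141, 0.0, -0.124]
force: [-0.1, 0.9, 0.1]
width: 0.0635
gripper_force: 0.0
t: 21.0
eef_pos: [0.4191, 0.2599, 0.1484]
ee_rot: [3.124, -0.458, -0.128]
force: [0.4, -0.4, -0.2]
width: 0.0638
gripper_force: 0.0
[ 1.24911401 -0.04668271 -0.97825954  0.73784609 -0.70688962 -0.39828336] [0.41908119 0.25986017 0.14843589] [[ 0.89  -0.136  0.436]
 [-0.115 -0.991 -0.074]
 [ 0.442  0.015 -0.897]]
```

```bash
python3 -m handwheel '[{"delta_pos":[0.3,0.05,-0.6],"dr":[0,0,0]},{"delta_pos":[0.3,0.05,-0.9],"dr":[0,0,0]},{"delta_pos":[0,0,-1],"dr":[0,0,0]},{"delta_pos":[0,0,-1],"dr":[0,0,0]},{"delta_pos":[0,0,0],"dr":[0,0,0]}]'
python3 - <<'E'
from h import *
from scipy.spatial.transform import Rotation as Ro
s=get_state();print(s["q"],s["eef_pos"],Ro.from_euler("xyz",s["ee_rot"]).as_matrix().round(3))
im=save("wrist","w5.png")
cv2.imwrite("pics/w5c.png",cv2.hconcat([im[:,:,::-1],cv2.resize(save("scene","s10.png")[:,:,::-1][200:310,290:370],(280,384),interpolation=cv2.INTER_CUBIC)]))
E
```

```text
t: 21.5
eef_pos: [0.4505, 0.2821, 0.0659]
ee_rot: [3.098, -0.419, -0.134]
force: [-0.4, 0.0, -0.7]
width: 0.0634
gripper_force: 0.0
[ 1.07680567  0.15607813 -1.014599    0.98648324 -0.49406736 -0.55315317] [0.45049176 0.28208629 0.0659238 ] [[ 0.905 -0.151  0.397]
 [-0.122 -0.988 -0.098]
 [ 0.407  0.04  -0.913]]
```

View pics/w5c.png

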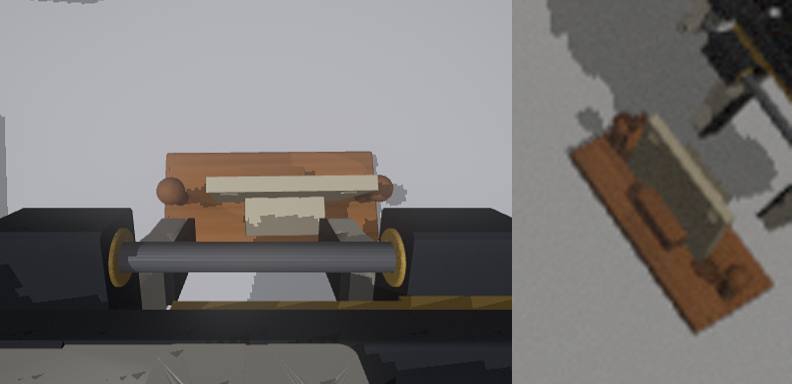

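The wrist view shows the plate top at row 183 and the handle at (285,212), but the arm is at its limit for an outward tilt. I'll go straight down over the handle's ends instead, then tilt afterwards.

```bash
python3 -m handwheel '[{"delta_pos":[-0.3,0,0.9],"dr":[0,0,0]},{"delta_pos":[-0.2,-0.2,0.9],"dr":[1.45,5.9,0]},{"delta_pos":[0,-0.2,0],"dr":[1.45,5.9,0]},{"delta_pos":[0,-0.2,0],"dr":[1.45,5.9,0]},{"delta_pos":[0,0,0],"dr":[1.45,5.9,0]},{"delta_pos":[0,0,0],"dr":[0,0,0]}]'
```

```text
t: 22.2
eef_pos: [0.4445, 0.2666, 0.1177]
ee_rot: [3.139, -0.06, -0.151]
force: [-0.5, -0.8, -1.2]
width: 0.0635
gripper_force: 0.0
```

```bash
python3 -m handwheel '[{"delta_pos":[-0.1,-0.08,0],"dr":[0.4,3.4,1.2]},{"delta_pos":[0,0,-0.8],"dr":[0,0,0]},{"delta_pos":[0,0,-1],"dr":[0,0,0]},{"delta_pos":[0,0,-0.9],"dr":[0,0,0]}]'
python3 -m handwheel '[{"delta_pos":[0,0,-0.4],"dr":[0,0,0]},{"delta_pos":[0,0,-0.3],"dr":[0,0,0]},{"delta_pos":[0,0,0],"dr":[0,0,0]}]'
python3 -m handwheel '[{"delta_pos":[0,0,0],"dr":[0,0,0]},{"delta_pos":[0,0,0],"dr":[0,0,0]},{"delta_pos":[0,0,0],"dr":[0,0,0]},{"delta_pos":[0,0,0],"dr":[0,0,0]}]' 1 20
```

```text
t: 22.6
eef_pos: [0.4396, 0.2617, 0.0346]
ee_rot: [3.132, -0.005, -0.129]
force: [-0.7, 0.2, -0.1]
width: 0.0632
gripper_force: 0.0
t: 22.9
eef_pos: [0.4399, 0.2616, 0.0136]
ee_rot: [3.13, -0.004, -0.129]
force: [-0.1, 0.5, 0.2]
width: 0.0637
gripper_force: 0.0
t: 23.3
eef_pos: [0.4408, 0.2625, 0.0147]
ee_rot: [3.132, -0.005, -0.129]
force: [-2.9, 1.0, 6.2]
width: 0.0498
gripper_force: 20.0
```

```bash
python3 -m handwheel '[{"delta_pos":[0,0,0.4],"dr":[0,0,0]},{"delta_pos":[0,0,0.7],"dr":[0,0,0]},{"delta_pos":[0,0,0.9],"dr":[0,0,0]},{"delta_pos":[0,0,0.9],"dr":[0,0,0]},{"delta_pos":[0,-0.3,0.3],"dr":[0,0,2]},{"delta_pos":[0.1,-0.9,0],"dr":[0,0,2]},{"delta_pos":[0.1,-0.9,0],"dr":[0,0,2]},{"delta_pos":[0.1,-0.9,0],"dr":[0,0,2]},{"delta_pos":[0.1,-0.9,0],"dr":[0,0,2]},{"delta_pos":[0.1,-0.9,0],"dr":[0,0,2]}]'
python3 -m handwheel '[{"delta_pos":[0.1,-0.9,0],"dr":[0,0,2]},{"delta_pos":[0.1,-0.9,0],"dr":[0,0,0]},{"delta_pos":[0,-0.3,0],"dr":[-0.9,7.5,0]},{"delta_pos":[0,0,0],"dr":[-0.9,7.5,0]},{"delta_pos":[0,0,0],"dr":[-0.9,7.5,0]},{"delta_pos":[0,0,0],"dr":[-0.9,7.5,0]},{"delta_pos":[0,0,0],"dr":[-0.9,7.5,0]},{"delta_pos":[0,0,0],"dr":[-0.9,7.5,0]},{"delta_pos":[0,0,0],"dr":[0,0,0]}]'
python3 - <<'E'
from h import *
im=save("wrist","w6.png")
cv2.imwrite("pics/w6c.png",cv2.hconcat([im[:,:,::-1],cv2.resize(save("scene","s11.png")[:,:,::-1][100:260,230:350],(288,384),interpolation=cv2.INTER_CUBIC)]))
E
```

```text
t: 24.3
eef_pos: [0.455, 0.1164, 0.1105]
ee_rot: [3.131, -0.004, 0.082]
force: [-0.0, -0.6, -1.0]
width: 0.05
gripper_force: 20.0
t: 25.2
eef_pos: [0.4603, 0.0541, 0.1041]
ee_rot: [3.123, 0.804, 0.109]
force: [0.2, -0.2, -2.8]
width: 0.0501
gripper_force: 20.0
```

View pics/w6c.png

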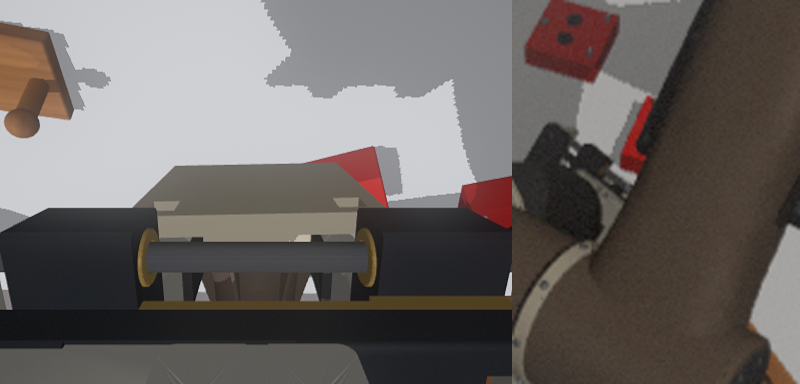

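The wrist view shows the cover held with its hinge edge, notches at (165,207) and (345,203), towards the camera, leaning with the tool. I'll lower it until the free edge touches, then let it pivot flat in a lighter grip.

```bash
python3 -m handwheel '[{"delta_pos":[0,0,-0.6],"dr":[0,0,0]},{"delta_pos":[0,0,-0.8],"dr":[0,0,0]},{"delta_pos":[0,0,-0.7],"dr":[0,0,0]},{"delta_pos":[0,0,-0.3],"dr":[0,0,0]},{"delta_pos":[0,0,0],"dr":[0,0,0]}]' 1 7
python3 -m handwheel '[{"delta_pos":[0,0,-0.15],"dr":[0,0,0]},{"delta_pos":[0,0,-0.15],"dr":[0,0,0]},{"delta_pos":[0,0,-0.1],"dr":[0,0,0]}]' 1 5
python3 -m handwheel '[{"delta_pos":[0,0,-0.15],"dr":[0,0,0]},{"delta_pos":[0,0,-0.15],"dr":[0,0,0]},{"delta_pos":[0,0,0],"dr":[0,0,0]}]'
```

```text
t: 25.8
eef_pos: [0.4612, 0.0548, 0.039]
ee_rot: [3.127, 0.785, 0.114]
force: [-0.4, -0.3, -1.0]
width: 0.05
gripper_force: 7.0
t: 26.1
eef_pos: [0.4617, 0.0549, 0.0261]
ee_rot: [3.127, 0.786, 0.114]
force: [-0.2, 0.2, -1.4]
width: 0.0502
gripper_force: 5.0
t: 26.4
eef_pos: [0.4616, 0.0549, 0.0171]
ee_rot: [3.126, 0.787, 0.114]
force: [0.4, 0.3, 1.9]
width: 0.0498
gripper_force: 5.0
```

```bash
python3 -m handwheel '[{"delta_pos":[0,0,-0.1],"dr":[0,0,0]},{"delta_pos":[0,0,-0.1],"dr":[0,0,0]},{"delta_pos":[0,0,0],"dr":[0,0,0]}]' 1 3
python3 -m handwheel '[{"delta_pos":[0,0,-0.1],"dr":[0,0,0]},{"delta_pos":[0,0,-0.1],"dr":[0,0,0]},{"delta_pos":[0,0,0],"dr":[0,0,0]}]'
```

```text
t: 26.7
eef_pos: [0.4613, 0.0548, 0.0104]
ee_rot: [3.126, 0.787, 0.113]
force: [1.0, 0.8, 2.6]
width: 0.0502
gripper_force: 3.0
t: 27.0
eef_pos: [0.4613, 0.0547, 0.0043]
ee_rot: [3.126, 0.787, 0.113]
force: [0.9, 0.4, 0.4]
width: 0.0503
gripper_force: 4.2
```

```bash
python3 -m handwheel '[{"delta_pos":[0,0,-0.05],"dr":[0,0,0]},{"delta_pos":[0,0,0],"dr":[0,0,0]}]'
python3 -m handwheel '[{"delta_pos":[0,0,0],"dr":[0,0,0]},{"delta_pos":[0,0,0],"dr":[0,0,0]},{"delta_pos":[0.2,0,0.3],"dr":[0,0,0]},{"delta_pos":[0.6,0.05,0.7],"dr":[0,0,0]},{"delta_pos":[0.3,0,1],"dr":[0.9,-7.5,0]},{"delta_pos":[-0.2,0,1],"dr":[0.9,-7.5,0]},{"delta_pos":[-0.4,0,1],"dr":[0.9,-7.5,0]},{"delta_pos":[-0.4,0,1],"dr":[0.9,-7.5,0]},{"delta_pos":[-0.4,0,0],"dr":[0.9,-7.5,0]},{"delta_pos":[-0.4,0,0],"dr":[0.9,-7.5,0]}]' -0.45
python3 -m handwheel '[{"delta_pos":[0,0,0],"dr":[0,0,0]}]'
python3 - <<'E'
from fit import *
np.set_printoptions(precision=4,suppress=True)
im=save("wrist","w7.png");save("scene","s12.png")
for n,z in dict(cover_center=.004,socket_left=0.004,socket_right=.004,cover=.004).items():
  for cam in("wrist","scene"):
    print(cam,n,[(round(m["conf"],2),np.round(m["location"]),np.round(at(cam,m["location"],z)[:2],4)) for m in mark_of(cam,n)[:2]])
m=mask(im)
k,l,st,ce=cv2.connectedComponentsWithStats(m.astype(np.uint8))
for i in range(1,k):
  if st[i,4]>300:
    c,_=cv2.findContours((l==i).astype(np.uint8),0,2);r=cv2.minAreaRect(c[0]);b=cv2.boxPoints(r);print(st[i],np.array([at("wrist",p,.008)[:2] for p in b]))
E
```

```text
t: 27.2
eef_pos: [0.4614, 0.0547, 0.0039]
ee_rot: [3.126, 0.787, 0.114]
force: [1.1, 2.5, 8.3]
width: 0.0502
gripper_force: 7.9
t: 28.2
eef_pos: [0.4414, 0.057, 0.1552]
ee_rot: [3.134, -0.013, 0.115]
force: [-0.9, -0.7, 1.4]
width: 0.0633
gripper_force: 0.0
t: 28.3
eef_pos: [0.4331, 0.0531, 0.153]
ee_rot: [3.132, -0.007, 0.115]
force: [-0.3, -0.6, 0.2]
width: 0.0636
gripper_force: 0.0
wrist cover_center [(0.55, array([257.,  83.]), array([0.5258, 0.064 ]))]
scene cover_center [(0.69, array([269., 218.]), array([0.5231, 0.0601]))]
wrist socket_left [(0.88, array([222.,  48.]), array([0.5526, 0.1   ]))]
scene socket_left [(0.94, array([274., 232.]), array([0.54  , 0.1018]))]
wrist socket_right [(0.79, array([291.,  53.]), array([0.5563, 0.036 ]))]
scene socket_right [(0.72, array([256., 219.]), array([0.554 , 0.0412]))]
wrist cover [(0.56, array([252., 121.]), array([0.4896, 0.0653]))]
scene cover [(0.61, array([281., 208.]), array([0.4769, 0.0559]))]
[ 401    0  111   55 1718] [[ 0.5675 -0.0655]
 [ 0.6113 -0.0563]
 [ 0.6215 -0.1553]
 [ 0.5778 -0.1682]]
[ 208   38   98   85 7744] [[0.5594 0.1131]
 [0.5698 0.025 ]
 [0.495  0.0136]
 [0.4842 0.1072]]
```

```bash
python3 -m handwheel '[{"delta_pos":[0.4,0.28,0],"dr":[0,0,-8.2]},{"delta_pos":[0.4,0.28,0],"dr":[0,0,-8.2]},{"delta_pos":[0.4,0.28,0],"dr":[0,0,-8.2]},{"delta_pos":[0.4,0.28,0],"dr":[0,0,-8.2]},{"delta_pos":[0.4,0.28,0],"dr":[0,0,-8.2]},{"delta_pos":[0.4,0.28,0],"dr":[0,0,-8.2]},{"delta_pos":[0.4,0.28,0],"dr":[0,0,-8.2]},{"delta_pos":[0.4,0.28,-0.3],"dr":[0,0,-8.2]},{"delta_pos":[0.4,0.28,-0.4],"dr":[0,0,-8.2]},{"delta_pos":[0.4,0.28,-0.4],"dr":[0,0,-8.2]}]'
python3 -m handwheel '[{"delta_pos":[0,0,0],"dr":[0.3,0,-8]},{"delta_pos":[0,0,0],"dr":[0,0,0]},{"delta_pos":[0,0,0],"dr":[0,0,0]}]'
cat > rect.py <<'E'
from fit import *
from scipy.optimize import minimize
def rect(im,z,size,c0,a0,cam="wrist",extra=()):
    """fit a ivory rectangle of known size (along its z/x axis, along y) on plane z, soft edges"""
    m=mask(im).astype(np.float32)
    n,l,st,_=cv2.connectedComponentsWithStats(m.astype(np.uint8))
    u=np.array(proj(cam,[*c0,z]));best=None
    k=[i for i in range(1,n) if st[i,4]>300];k=min(k,key=lambda i:np.hypot(*(st[i,:2]+st[i,2:4]/2-u)))
    m=cv2.morphologyEx((l==k).astype(np.uint8),cv2.MORPH_CLOSE,np.ones((9,9)))
    cs,_=cv2.findContours(m,0,1);p=max(cs,key=len)[:,0,:]
    p=p[(p[:,0]>2)&(p[:,1]>2)&(p[:,0]<509)&(p[:,1]<205)]
    w=np.array([at(cam,q,z)[:2] for q in p])
    def f(x):
        c,s=np.cos(x[2]),np.sin(x[2]);d=w-x[:2];q=np.abs(d@np.array([[c,-s],[s,c]]))-np.array(size)/2
        e=np.where((q>0).all(1),np.hypot(*np.maximum(q,0).T),q.max(1));return np.minimum(np.abs(e),.004).sum()
    r=min((minimize(f,[c0[0]+dx,c0[1]+dy,a0+da],method="Nelder-Mead",options=dict(xatol=1e-5,fatol=1e-6,maxiter=2000)) for dx in(-.006,0,.006) for dy in(-.006,0,.006) for da in(-.06,0,.06)),key=lambda r:r.fun)
    return r.x,r.fun/len(w)*1000,len(w)
E
python3 - <<'E'
from rect import *
np.set_printoptions(precision=4,suppress=True)
s=get_state();print(s["eef_pos"],s["ee_rot"])
im=save("wrist","w8.png")
x,e,n=rect(im,.008,(.076,.09),(.527,.065),.115);print("cover",x,e,n)
for nm,z in dict(cover_center=.004,socket_left=0.0,socket_right=.0).items():
    print(nm,[(round(m["conf"],2),np.round(m["location"]),at("wrist",m["location"],z)[:2]) for m in mark_of("wrist",nm)[:2]])
E
```

```text
t: 29.8
eef_pos: [0.5612, 0.1405, 0.1192]
ee_rot: [3.13, -0.004, -1.322]
force: [0.2, 0.4, 0.1]
width: 0.0639
gripper_force: 0.0
t: 30.1
eef_pos: [0.5605, 0.1401, 0.1199]
ee_rot: [3.131, 0.001, -1.452]
force: [0.0, -1.0, -1.0]
width: 0.0634
gripper_force: 0.0
[0.5605 0.1401 0.1199] [ 3.1308  0.0006 -1.452 ]
cover [0.5201 0.0625 0.096 ] 0.7441159057854482 391
cover_center [(0.92, array([309.,  94.]), array([0.5241, 0.0619]))]
socket_left [(0.95, array([278., 132.]), array([0.5455, 0.0975])), (0.48, array([283.,  53.]), array([0.5506, 0.0312]))]
socket_right [(0.76, array([280.,  53.]), array([0.5532, 0.0316]))]
```

```bash
python3 -m handwheel '[{"delta_pos":[-0.5,-0.9,0],"dr":[0.6,0,-1]},{"delta_pos":[-0.5,-0.9,0],"dr":[0,0,0]},{"delta_pos":[-0.38,-0.8,-0.5],"dr":[0,0,0]},{"delta_pos":[0,0,-1],"dr":[0,0,0]},{"delta_pos":[0,0,-1],"dr":[0,0,0]},{"delta_pos":[0,0,-0.8],"dr":[0,0,0]},{"delta_pos":[0,0,-0.5],"dr":[0,0,0]},{"delta_pos":[0,0,-0.36],"dr":[0,0,0]},{"delta_pos":[0,0,0],"dr":[0,0,0]}]'
python3 -m handwheel '[{"delta_pos":[0,0,0],"dr":[0,0,0]},{"delta_pos":[0,0,0],"dr":[0,0,0]},{"delta_pos":[0,0,0],"dr":[0,0,0]},{"delta_pos":[0,0,0],"dr":[0,0,0]},{"delta_pos":[0,0,0],"dr":[0,0,0]},{"delta_pos":[0,0,0],"dr":[0,0,0]}]' 1 10
```

```text
t: 31.2
eef_pos: [0.5183, 0.0619, -0.0055]
ee_rot: [3.131, 0.011, -1.473]
force: [-0.1, -0.8, -0.4]
width: 0.0639
gripper_force: 0.0
t: 31.8
eef_pos: [0.519, 0.0623, -0.0043]
ee_rot: [3.133, 0.012, -1.473]
force: [-1.2, -0.4, -0.3]
width: 0.0208
gripper_force: 0.0
```

```bash
python3 -m handwheel '[{"delta_pos":[0,0,0],"dr":[0,0,0]},{"delta_pos":[0,0,0],"dr":[0,0,0]},{"delta_pos":[0,0,0],"dr":[0,0,0]}]'
python3 -m handwheel '[{"delta_pos":[0,0,0],"dr":[0,0,0]},{"delta_pos":[0,0,0.1],"dr":[0,0,0]},{"delta_pos":[0,0,1],"dr":[0,0,0]},{"delta_pos":[0,0.6,1],"dr":[0,0,0]},{"delta_pos":[0.3,1,1],"dr":[0,0,0]},{"delta_pos":[0.5,1,1],"dr":[0,0,0]},{"delta_pos":[0.2,-0.2,0],"dr":[0,0,0]},{"delta_pos":[0,0,0],"dr":[0,0,0]},{"delta_pos":[0,0,0],"dr":[0,0,0]}]' 0.3
python3 - <<'E'
from rect import *
np.set_printoptions(precision=4,suppress=True)
s=get_state();print(s["eef_pos"],s["ee_rot"])
im=save("wrist","w9.png")
x,e,n=rect(im,.008,(.076,.09),(.521,.062),.1);print("cover",x,e,n)
for k in range(3):
  if k: im=grab_frame("wrist")
  for nm,z in dict(cover_center=.004,socket_left=0.0,socket_right=.0).items():
    print(nm,[(round(m["conf"],2),np.round(m["location"],1),at("wrist",m["location"],z)[:2]) for m in mark_of("wrist",nm)[:1]])
E
```

```text
t: 32.1
eef_pos: [0.5189, 0.0622, -0.0045]
ee_rot: [3.132, 0.011, -1.473]
force: [-0.9, -0.3, 2.4]
width: 0.0115
gripper_force: 10.0
t: 33.0
eef_pos: [0.5479, 0.1335, 0.1175]
ee_rot: [3.131, 0.011, -1.474]
force: [-0.6, -0.3, -0.3]
width: 0.0302
gripper_force: 0.0
[0.5479 0.1335 0.1175] [ 3.1306  0.0111 -1.474 ]
cover [0.5212 0.0626 0.0979] 0.8650126446604117 393
cover_center [(0.86, array([292.2,  96.7]), array([0.5237, 0.0604]))]
socket_left [(0.69, array([263.6, 137.9]), array([0.5442, 0.098 ]))]
socket_right [(0.83, array([260.4,  58. ]), array([0.5537, 0.0318]))]
cover_center [(0.55, array([294.7, 100.4]), array([0.5212, 0.0632]))]
socket_left [(0.81, array([263.7, 138.8]), array([0.5441, 0.0988]))]
socket_right [(0.57, array([264.6,  57.1]), array([0.5503, 0.0308]))]
cover_center [(0.72, array([296.9, 100.8]), array([0.5192, 0.0634]))]
socket_left [(0.56, array([266. , 135.6]), array([0.5423, 0.0958]))]
socket_right [(0.72, array([262.6,  60.4]), array([0.5517, 0.0335]))]
```

```bash
python3 - <<'E'
from rect import *
np.set_printoptions(precision=4,suppress=True)
im=cv2.imread("pics/w9.png")[:,:,::-1];m=mask(im)
for ex in((.5433,.0977),(.552,.032)):
    u,v=np.round(proj("wrist",[*ex,.004])).astype(int);print(u,v)
    w=im[v-13:v+14,u-13:u+14].astype(int);d=(w[...,0]-w[...,2]);g=w.sum(2)//3
    k,l,st,ce=cv2.connectedComponentsWithStats((~m[v-13:v+14,u-13:u+14]).astype(np.uint8));
    for i in range(1,k): print(st[i],at("wrist",ce[i]+[u-13,v-13],.004)[:2])
E
python3 -m handwheel '[{"delta_pos":[0.4,-0.7,0.4],"dr":[0,0,0]},{"delta_pos":[0.6,-1,0.4],"dr":[0,0,0]},{"delta_pos":[0.6,-1,0.4],"dr":[0,0,0]},{"delta_pos":[0.6,-1,0],"dr":[0,0,0]},{"delta_pos":[0.6,-1,0],"dr":[0,0,0]},{"delta_pos":[0.6,-1,0],"dr":[0,0,0]},{"delta_pos":[0,-0.08,0],"dr":[0,0,0]},{"delta_pos":[0,0,0],"dr":[0,0,0]},{"delta_pos":[0,0,0],"dr":[0,0,0]}]'
python3 - <<'E'
from rect import *
np.set_printoptions(precision=4,suppress=True)
s=get_state();print(s["eef_pos"],s["ee_rot"])
im=save("wrist","w10.png")
x,e,n=rect(im,.036,(.1,.1),(.613,-.112),.1);print("cradle",x,e,n)
for k in range(3):
  if k: im=grab_frame("wrist")
  for nm,z in dict(button=.039,pin_left=.036,pin_right=.036,rail=0).items():
    print(nm,[(round(m["conf"],2),np.round(m["location"],1),at("wrist",m["location"],z)[:2]) for m in mark_of("wrist",nm)[:2]])
E
```

```text
267 137
[  2   9  12  12 142] [0.5476 0.0994]
264 57
[  5   6  13  13 161] [0.5544 0.0315]
t: 34.5
eef_pos: [0.6506, -0.0388, 0.1543]
ee_rot: [3.132, 0.012, -1.473]
force: [-0.4, 0.2, 0.2]
width: 0.0306
gripper_force: 0.0
[ 0.6506 -0.0388  0.1543] [ 3.1323  0.0117 -1.4731]
cradle [ 0.6141 -0.1129  0.1098] 2.03658256923458 651
button [(0.72, array([304.2,  95.1]), array([ 0.6166, -0.1136])), (0.71, array([352.3,  97.7]), array([ 0.575 , -0.1155]))]
pin_left [(0.78, array([263.4, 136.3]), array([ 0.6477, -0.0749])), (0.58, array([185.2, 116.7]), array([ 0.7179, -0.0853]))]
pin_right [(0.94, array([219.3, 182.3]), array([ 0.684 , -0.0286])), (0.83, array([263.2,  54.1]), array([ 0.6549, -0.1432]))]
rail []
button [(0.94, array([122.6, 182.1]), array([ 0.7719, -0.0212])), (0.64, array([351.6,  98.1]), array([ 0.5756, -0.1151]))]
pin_left [(0.61, array([263.4, 133.2]), array([ 0.648 , -0.0776])), (0.58, array([185.6, 117.9]), array([ 0.7175, -0.0843]))]
pin_right [(0.93, array([263.9,  53.2]), array([ 0.6544, -0.1439])), (0.83, array([218.4, 183.5]), array([ 0.6848, -0.0274]))]
rail [(0.78, array([365.9,  29.4]), array([ 0.5618, -0.1782]))]
button [(0.8, array([119.7, 186.9]), array([ 0.7746, -0.0163]))]
pin_left [(0.8, array([265.7, 132.9]), array([ 0.6459, -0.0781])), (0.78, array([185.1, 117.4]), array([ 0.718 , -0.0846]))]
pin_right [(0.97, array([217.8, 182.5]), array([ 0.6854, -0.0283])), (0.58, array([263.4,  54.3]), array([ 0.6547, -0.143 ]))]
rail [(0.84, array([365.2,  28.2]), array([ 0.5626, -0.1791]))]
```

Run:
```python
import cv2
a,b=[cv2.resize(cv2.imread(f"pics/{n}.png")[20:170,220:380],None,fx=2.5,fy=2.5,interpolation=cv2.INTER_CUBIC) for n in("w9","w10")]
cv2.imwrite("pics/pair.png",cv2.hconcat([a,b]))
```

```text
(no output)
```

View pics/pair.png

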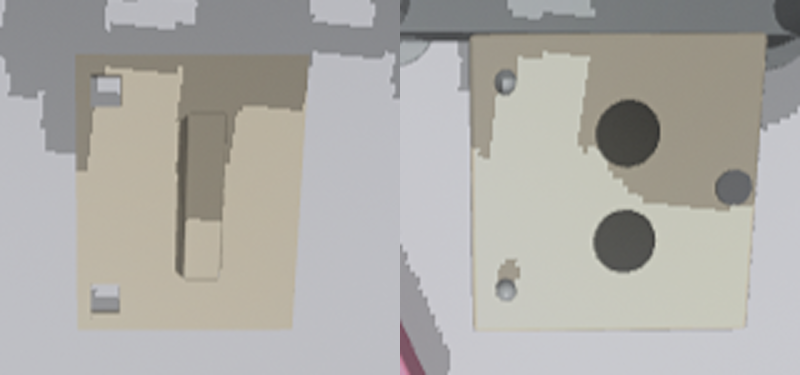

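Run:
```python
from h import *
from scipy.spatial.transform import Rotation as Ro
np.set_printoptions(precision=4,suppress=True)
s=get_state();c=calibration("wrist");E=np.array(c["extrinsics"])
T=lambda p,r:np.block([[Ro.from_euler("xyz",r).as_matrix(),np.array(p)[:,None]],[np.zeros((1,3)),np.ones((1,1))]])
ct=E@T(s["eef_pos"],s["ee_rot"])   # cam<-tool
E9=ct@np.linalg.inv(T([.5479,.1335,.1175],[3.1306,.0111,-1.474]))
def A(E,uv,z):
    R=E[:3,:3];o=-R.T@E[:3,3];d=R.T@np.array([(uv[0]-c["cx"])/c["fx"],(uv[1]-c["cy"])/c["fy"],1]);return (o+d*(z-o[2])/d[2])[:2]
g=lambda x,y:(220-.3+x/2.5,20-.3+y/2.5)
S=[A(E9,g(106,298.5),.008),A(E9,g(106,89.5),.008)];P=[A(E,g(106,289.5),.043),A(E,g(105.5,82),.043)]
K=[A(E9,g(*q),.008) for q in((77,55),(310,53),(292,329),(79,328))];L=[A(E,g(*q),.036) for q in((71,35),(366,37),(345,329),(74,328))]
yaw=lambda a,b:np.arctan2(-(a-b)[0],(a-b)[1])
print("sock",S,yaw(*S),np.mean(S,0));print("pins",P,yaw(*P),np.mean(P,0))
print("cover corners",K,np.mean(K,0));print("cradle corners",L,np.mean(L,0))
sm,pm=np.mean(S,0),np.mean(P,0);ys=yaw(*S);yp=yaw(*P)
Rt=Ro.from_euler("z",yp-ys).as_matrix()[:2,:2]
g0=np.array([.5189,.0622]);print("dyaw deg",np.degrees(yp-ys),"seat eef",pm+Rt@(g0-sm))
print("alt from rects",np.mean(L,0)+.010*np.array([np.cos(yp),np.sin(yp)])+Rt@(g0-np.mean(K,0)))
```

```text
sock [array([0.546 , 0.0985]), array([0.5528, 0.0309])] 0.10079249644288059 [0.5494 0.0647]
pins [array([ 0.6495, -0.077 ]), array([ 0.6565, -0.1442])] 0.10401766413386629 [ 0.653  -0.1106]
cover corners [array([0.5631, 0.0215]), array([0.4883, 0.0135]), array([0.4797, 0.103 ]), array([0.5544, 0.1097])] [0.5214 0.0619]
cradle corners [array([ 0.6692, -0.1584]), array([ 0.5718, -0.1674]), array([ 0.5614, -0.0704]), array([ 0.6594, -0.0613])] [ 0.6155 -0.1144]
dyaw deg 0.1847884969154335 seat eef [ 0.6225 -0.1132]
alt from rects [ 0.6229 -0.1131]
```

Left: cover sockets at crop (106,89) and (106,298). Right: pins at (105,82) and (106,289), with the cradle's edge along the bar. Two independent computations agree on a seat eef of (0.6227, −0.1132) with about 0.2° of turn. Now I regrasp.

```bash
python3 -m handwheel '[{"delta_pos":[-0.7,0.5,0],"dr":[0,0,0]},{"delta_pos":[-0.9,0.7,0],"dr":[0,0,0]},{"delta_pos":[-0.9,0.7,0],"dr":[0,0,0]},{"delta_pos":[-0.9,0.7,-0.2],"dr":[0,0,0]},{"delta_pos":[-0.7,0.57,-0.5],"dr":[0,0,0]},{"delta_pos":[-0.29,0.2,-0.9],"dr":[0,0,0]},{"delta_pos":[0,0,-1],"dr":[0,0,0]},{"delta_pos":[0,0,-1],"dr":[0,0,0]},{"delta_pos":[0,0,-0.7],"dr":[0,0,0]},{"delta_pos":[0,0,-0.5],"dr":[0,0,0]}]'
python3 -m handwheel '[{"delta_pos":[0,0,-0.45],"dr":[0,0,0]},{"delta_pos":[0,0,0],"dr":[0,0,0]}]'
```

```text
t: 36.25
eef_pos: [0.5186, 0.0616, 0.009]
ee_rot: [3.131, 0.011, -1.473]
force: [1.8, -0.4, 0.3]
width: 0.0311
gripper_force: 0.0
t: 36.45
eef_pos: [0.5181, 0.0614, -0.0046]
ee_rot: [3.13, 0.011, -1.474]
force: [-0.1, -0.1, -0.8]
width: 0.0307
gripper_force: 0.0
```

```bash
python3 -m handwheel '[{"delta_pos":[0.03,0.03,0],"dr":[0,0,0]},{"delta_pos":[0,0,0],"dr":[0,0,0]}]'
python3 -m handwheel '[{"delta_pos":[0,0,0],"dr":[0,0,0]},{"delta_pos":[0,0,0],"dr":[0,0,0]},{"delta_pos":[0,0,0],"dr":[0,0,0]},{"delta_pos":[0,0,0],"dr":[0,0,0]},{"delta_pos":[0,0,0],"dr":[0,0,0]}]' 1 25
python3 -m handwheel '[{"delta_pos":[0,0,0.3],"dr":[0,0,0]},{"delta_pos":[0,0,0.8],"dr":[0,0,0]},{"delta_pos":[0,0,1],"dr":[0,0,0]},{"delta_pos":[0,0,1],"dr":[0,0,0]},{"delta_pos":[0.6,-1,0],"dr":[0,0,0.2]},{"delta_pos":[0.6,-1,0],"dr":[0,0,0]},{"delta_pos":[0.6,-1,0],"dr":[0,0,0]},{"delta_pos":[0.6,-1,0],"dr":[0,0,0]},{"delta_pos":[0.6,-1,0],"dr":[0,0,0]},{"delta_pos":[0.46,-0.8,0],"dr":[0,0,0]}]'
python3 -m handwheel '[{"delta_pos":[0,0,0],"dr":[0,0,0]},{"delta_pos":[0,0,0],"dr":[0,0,0]}]'
```

```text
t: 36.65
eef_pos: [0.521, 0.0632, -0.0022]
ee_rot: [3.134, 0.012, -1.473]
force: [-0.4, -0.0, 0.3]
width: 0.0308
gripper_force: 0.0
t: 37.15
eef_pos: [0.5202, 0.0629, -0.0026]
ee_rot: [3.133, 0.012, -1.473]
force: [-2.6, 0.2, 5.5]
width: 0.0118
gripper_force: 25.0
t: 38.15
eef_pos: [0.6246, -0.1129, 0.0902]
ee_rot: [3.133, 0.011, -1.47]
force: [0.5, 0.3, -0.4]
width: 0.0116
gripper_force: 25.0
t: 38.35
eef_pos: [0.6235, -0.1117, 0.0897]
ee_rot: [3.132, 0.012, -1.471]
force: [-0.0, -0.8, -1.1]
width: 0.012
gripper_force: 25.0
```

```bash
python3 -m handwheel '[{"delta_pos":[-0.02,-0.03,-0.5],"dr":[0,0,0]},{"delta_pos":[0,0,-0.5],"dr":[0,0,0]},{"delta_pos":[0,0,-0.25],"dr":[0,0,0]},{"delta_pos":[0,0,0],"dr":[0,0,0]},{"delta_pos":[0,0,0],"dr":[0,0,0]},{"delta_pos":[0,0,0],"dr":[0,0,0]}]'
python3 -m handwheel '[{"delta_pos":[0,0,0],"dr":[0,0,0]},{"delta_pos":[0,0,0],"dr":[0,0,0]}]'
```

```text
t: 38.95
eef_pos: [0.6239, -0.1118, 0.0534]
ee_rot: [3.134, 0.011, -1.469]
force: [0.2, -0.4, -1.3]
width: 0.0113
gripper_force: 25.0
t: 39.15
eef_pos: [0.6236, -0.112, 0.053]
ee_rot: [3.133, 0.012, -1.47]
force: [-0.4, -0.5, -1.0]
width: 0.0119
gripper_force: 25.0
```

```bash
python3 -m handwheel '[{"delta_pos":[-0.03,-0.02,0],"dr":[0,0,0]},{"delta_pos":[0,0,-0.1],"dr":[0,0,0]},{"delta_pos":[0,0,-0.1],"dr":[0,0,0]},{"delta_pos":[0,0,0],"dr":[0,0,0]}]'
python3 -m handwheel '[{"delta_pos":[0,0,-0.1],"dr":[0,0,0]},{"delta_pos":[0,0,-0.1],"dr":[0,0,0]},{"delta_pos":[0,0,0],"dr":[0,0,0]}]'
```

```text
t: 39.55
eef_pos: [0.622, -0.1127, 0.0457]
ee_rot: [3.132, 0.012, -1.47]
force: [0.3, -0.6, -0.6]
width: 0.0116
gripper_force: 25.0
t: 39.85
eef_pos: [0.6221, -0.1126, 0.0398]
ee_rot: [3.132, 0.012, -1.47]
force: [-0.5, 0.1, -1.0]
width: 0.0116
gripper_force: 25.0
```

```bash
python3 -m handwheel '[{"delta_pos":[0,0,-0.1],"dr":[0,0,0]},{"delta_pos":[0,0,-0.08],"dr":[0,0,0]},{"delta_pos":[0,0,0],"dr":[0,0,0]}]'
python3 -m handwheel '[{"delta_pos":[0,0,-0.04],"dr":[0,0,0]},{"delta_pos":[0,0,0],"dr":[0,0,0]}]'
```

```text
t: 40.15
eef_pos: [0.6221, -0.1127, 0.0346]
ee_rot: [3.132, 0.012, -1.47]
force: [0.6, -0.2, -0.8]
width: 0.012
gripper_force: 25.0
t: 40.35
eef_pos: [0.6224, -0.1127, 0.0338]
ee_rot: [3.132, 0.012, -1.47]
force: [-0.3, 0.4, -1.1]
width: 0.0118
gripper_force: 25.0
```

Almost down with no jamming. A touch lower, then release and retreat.

```bash
python3 -m handwheel '[{"delta_pos":[0,0,-0.05],"dr":[0,0,0]},{"delta_pos":[0,0,-0.04],"dr":[0,0,0]},{"delta_pos":[0,0,0],"dr":[0,0,0]}]'
python3 -m handwheel '[{"delta_pos":[0,0,0],"dr":[0,0,0]},{"delta_pos":[0,0,0],"dr":[0,0,0]},{"delta_pos":[0,0,0],"dr":[0,0,0]},{"delta_pos":[0,0,0.3],"dr":[0,0,0]},{"delta_pos":[0,0,1],"dr":[0,0,0]},{"delta_pos":[0,0.5,1],"dr":[0,0,0]},{"delta_pos":[0,1,1],"dr":[0,0,0]},{"delta_pos":[0,0.9,1],"dr":[0,0,0]},{"delta_pos":[0,0,0],"dr":[0,0,0]},{"delta_pos":[0,0,0],"dr":[0,0,0]}]' 0.3
python3 - <<'E'
from rect import *
np.set_printoptions(precision=4,suppress=True)
s=get_state();print(s["eef_pos"],s["force"])
im=save("wrist","w11.png")
print("cover",rect(im,.044,(.076,.09),(.625,-.113),.1))
for nm,z in dict(cover_center=.04,socket_left=0.036,socket_right=.036,pin_left=.036,pin_right=.036,button=.039,rail=0).items():
    print(nm,[(round(m["conf"],2),at("wrist",m["location"],z)[:2]) for m in mark_of("wrist",nm)[:2]])
# edges: predicted seated sockets and gray patches there, and cradle corners
d=im.astype(int)
for nm,p in dict(L=(.6495,-.077),R=(.6565,-.1442)).items():
    u,v=np.round(proj("wrist",[*p,.045])).astype(int);print(nm,u,v);print(d[v-10:v+11:2,u-10:u+11:2,0])
E
```

```text
t: 40.65
eef_pos: [0.6226, -0.1127, 0.0334]
ee_rot: [3.134, 0.011, -1.469]
force: [-6.3, 2.4, 15.0]
width: 0.0115
gripper_force: 25.0
t: 41.65
eef_pos: [0.6229, -0.0398, 0.1615]
ee_rot: [3.135, 0.012, -1.468]
force: [-1.0, 0.0, 0.3]
width: 0.0306
gripper_force: 0.0
[ 0.6229 -0.0398  0.1615] [-1.0186  0.0109  0.3227]
cover (array([ 0.6243, -0.116 ,  0.0976]), np.float64(1.4545778903737328), 475)
cover_center [(0.58, array([ 0.6251, -0.1156]))]
socket_left [(0.62, array([ 0.6497, -0.0809]))]
socket_right [(0.97, array([ 0.6562, -0.144 ])), (0.28, array([ 0.6454, -0.0792]))]
pin_left [(0.78, array([ 0.7182, -0.0861])), (0.71, array([ 0.6453, -0.0784]))]
pin_right [(0.9, array([ 0.6859, -0.0291])), (0.65, array([ 0.655 , -0.1463]))]
button [(0.92, array([ 0.7716, -0.018 ])), (0.89, array([ 0.5747, -0.1188]))]
rail [(0.9, array([ 0.5606, -0.18  ]))]
L 230 133
[[195 197 197 197 198 197 197 197 198 197 198]
 [196 197 198 198 197 198 198 199 198 198 198]
 [196 197 200 171 200 177 180 179 182 198 197]
 [196 197 202 152 204 120 100 125 197 198 198]
 [198 197 202 155 126 135 137 112 160 198 198]
 [195 197 202 156 137 160 159 138 174 199 197]
 [195 198 201 155 147 167 168 142 177 198 197]
 [195 197 200 131 139 129 126 136 165 198 197]
 [198 197 198 200 200 201 202 201 200 198 199]
 [195 197 197 197 198 197 197 198 198 198 198]
 [195 198 197 198 198 197 198 198 198 198 197]]
R 228 51
[[141 141 142 144 143 143 144 143 144 143 144]
 [197 196 198 175 145 146 146 146 145 144 143]
 [195 194 198 108 109 111 111 110 108 144 144]
 [195 194 198 153 184 108 115 145 158 144 144]
 [195 194 199 154 106 117 118 106 155 145 145]
 [194 194 199 149 103 113 114 108 130 146 145]
 [194 193 198 139 117 101 105  96 126 146 145]
 [194 194 197 141 160  90  81  80 156 144 144]
 [194 195 196 175 153 151 131 150 149 196 154]
 [193 195 194 195 196 197 176 172 170 195 176]
 [193 194 194 194 194 194 195 194 194 194 196]]
```

The cover met resistance exactly at the seated height, and both pins show inside both sockets. The cradle is still flush, so I hand the job in.

```bash
python3 -c "from station import job_done; print(job_done())"
```

```text
the job is handed in; nothing more can be done
None
```

I handed the job in at about 42 s. By my measurements the cradle is turned and flush along the rail, about 6 cm along it. The cover was laid flat, let go, taken again by its handle and seated with both pins visible in its sockets. The judge returned no verdict, and I did not re-check the bystanders' positions at the end.

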